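Put the stray dominoes back in the tight-lidded jar

TASK

Put the stray dominoes away: tip out the bin, work the jar's tight lid loose by rocking it from side to side (do not haul the jar up out of its collar with it), and move every domino from the bin into the jar. Then press the lid fully home again, level on the rim, tip the bin back shut, and leave the remote, the controllers and the bottle opener where they are.

Things in the scene. Friction and masses are not known exactly. Their poses are not given: they have to be found in the camera images.
- frame: White ABS frame of the tilt-out bin, fixed to the shelf, 125 deep (x) x 372 wide (y) x 130 mm high. Origin on the shelf, 70 mm behind its front edge; x to the back, y left, z up. End cheeks 52 mm high, from 21 mm behind the origin backwards 125 mm; over these a hood (125 to 130 mm up) from 28 mm behind the origin, which gets in the way unless the bin is tipped out.
- bin (a joint): Tilt of the white ABS bin, rad: 0 is shut (its floor level), grows to the stop at 0.40 as it rocks forward on two pins at the ends (point bin_hinge), its front going out and down, its back up. Stiff pins: it stays wherever it is left; 5 to 8 N at the front rim moves it.
- bin_hinge (a point): Point on the bin's hinge line, which runs along the frame's y under the middle of the bin's floor; mid-width, 12 mm in front of the frame's origin, 34 mm above the shelf. Axes as the frame's; does not turn with the bin.
- bin_rim (a point): Middle of the top of the bin's front rim, 52.5 mm in front of and 58 mm above the hinge when shut; axes turn with the bin. The front wall is 356 mm wide, 5 mm thick, with a rolled rim 10 mm thick (front to back), 8 mm high along its whole top, to pinch from above. Both sides of the wall are free for 32 mm down (then come the dividers inside).
- bin_floor (a point): Centre of the bin's inner floor, 96 mm front to back, in the bin's axes (x to the back, y left, z square to the floor), 4 mm above the hinge. Three dividers and two end walls, 4 mm thick and 22 mm high over the floor, at y = -176, -88, 0, 88, 176 mm make four compartments 84 mm wide. Back wall 36 mm, front rim 54 mm over the floor.
- domino1: Dark wooden domino with light pips, 44 (x) x 22 (y) x 12 mm (z), 22 g, origin at the centre of its underside. If present it starts flat in a compartment of its own, near the middle, long side roughly front to back. Two to four of the four alike dominoes are there.
- domino2: Dark wooden domino with light pips, 44 (x) x 22 (y) x 12 mm (z), 22 g, origin at the centre of its underside. If present it starts flat in a compartment of its own, near the middle, long side roughly front to back. Two to four of the four alike dominoes are there.
- domino3: Dark wooden domino with light pips, 44 (x) x 22 (y) x 12 mm (z), 22 g, origin at the centre of its underside. If present it starts flat in a compartment of its own, near the middle, long side roughly front to back. Two to four of the four alike dominoes are there.
- domino4: Dark wooden domino with light pips, 44 (x) x 22 (y) x 12 mm (z), 22 g, origin at the centre of its underside. If present it starts flat in a compartment of its own, near the middle, long side roughly front to back. Two to four of the four alike dominoes are there.
- lid: Cream ceramic lid of the jar, 0.17 to 0.24 kg. Origin: centre of the underside of its round flange (95 mm across, 7 mm thick at the rim), z up; home when this lies on the jar's rim. Below the flange a 66 mm plug reaches 25 mm down, with two dark sealing ribs, 75 mm across, round it. Put down on the shelf it stands on its plug, origin 25 mm up.
- lid_bar (a point): Middle of the top of the lid's upright finger bar, 33 mm above the lid's origin; the bar is 46 long (lid x), 14 thick (lid y) and stands 25 mm over the flange. Its axes are the lid's.
- lid_rib (a point): Centre of the upper sealing rib, 14 mm below the lid's origin; the lower is 8 mm farther down. Home, both are caught below a springy seal 9 mm below the jar's rim: a straight pull takes 21 N, lifting the jar first. Rock it: one side up 9 mm, the other left down (tilt 0.1 rad, 0.6 N m) snaps a rib past there, then the other side, and so on. Pressing home: level, 10 N over the last 20 mm.
- jar_mouth (a point): Centre of the jar's mouth in the plane of its rim, 115 mm above the shelf, z up; moves with the jar. Free opening 71 mm wide at the seal 9 mm down, 81 mm between the walls; rim 95 mm outside diameter.
- jar_floor (a point): Centre of the jar's inner floor, 7 mm above the shelf, z up; the inside is about 95 mm wide. The jar is cream ceramic, 112 mm at its widest, 0.85 kg.
- collar: Round cherry-wood collar, 140 mm outside diameter, 30 mm high, screwed to the shelf; origin on its axis on the shelf. The jar stands in it and can neither slide nor tip, but can be lifted.
- jar (a joint): How far the jar is lifted out of its collar, m: 0 stands on the shelf; more than 0.008 is too far.
- remote: Black remote control, 175 x 46 x 20 mm, lying on the shelf; bystander. Origin: centre of the underside.
- maraca1: White and red plastic maraca-shaped motion controller, about 184 mm long, head 68 mm, lying on the shelf; bystander. Origin on the shelf below the head's centre, handle along +x.
- maraca2: The second motion controller, like the first; bystander.
- opener: Flat stainless steel bottle opener, 153 x 44 x 6 mm, lying on the shelf; bystander. Origin on the underside, near the middle of the length (handle to -x).
There are look-alikes about, which are no part of the job. Leave any white look-alike of the domino1 alone. Leave any green look-alike of the lid alone.

How it is judged (in metres and radians):
On the way, in this order (a step that is already met when the one before it is completed fails the run):
1. the lid is rocked: tilted more than 0.05 rad while its plug is still in the jar's mouth (angle between lid's own z axis and vertical above 0.05 rad and horizontal distance between lid and jar_mouth below 0.015 m and z of lid in the frame of jar_mouth below 0.028 m), for 0.05 s.
2. it comes back through level, still in the mouth (angle between lid's own z axis and vertical below 0.025 rad and horizontal distance between lid and jar_mouth below 0.015 m and z of lid in the frame of jar_mouth below 0.028 m), for 0.01 s.
3. it is rocked again by more than 0.05 rad, still in the mouth (all of step 1), for 0.05 s.
4. the lid is off the jar ((z of lid in the frame of jar_mouth above 0.035 m or horizontal distance between lid and jar_mouth above 0.09 m)), for 0.2 s.
5. all dominoes are in the jar, the bin still tipped out (value of joint bin above 0.25 rad and horizontal distance between each of domino1, domino2, domino3, domino4 and jar_floor below 0.05 m and z of domino1 in the frame of jar_floor between -0.01 and 0.085 m and z of domino2 in the frame of jar_floor between -0.01 and 0.085 m and z of domino3 in the frame of jar_floor between -0.01 and 0.085 m and z of domino4 in the frame of jar_floor between -0.01 and 0.085 m), for 0.2 s.
At the end, for the whole second after the job is handed in: Every domino present lies in the jar; the lid is home (flange within 4 mm of the rim, centred within 6 mm, level within 0.06 rad) and at rest; the jar stands down in its collar; the bin is shut (within 0.06 rad); nothing is touched by the robot (horizontal distance between each of domino1, domino2, domino3, domino4 and jar_floor below 0.05 m and z of domino1 in the frame of jar_floor between -0.01 and 0.085 m and z of domino2 in the frame of jar_floor between -0.01 and 0.085 m and z of domino3 in the frame of jar_floor between -0.01 and 0.085 m and z of domino4 in the frame of jar_floor between -0.01 and 0.085 m and horizontal distance between lid and jar_mouth below 0.006 m and z of lid in the frame of jar_mouth below 0.004 m and angle between lid's own z axis and vertical below 0.06 rad and value of joint bin below 0.06 rad and value of joint jar below 0.003 m and linear speed of lid below 0.02 m/s).
It fails at once if the jar is lifted 8 mm or more out of its collar (value of joint jar above 0.008 m).
It fails at once if a bystander (remote, controller, bottle opener) is moved more than 3 cm (distance of any of remote, maraca1, maraca2, opener from where it was at the start of the episode above 0.03 m).
Of domino1, domino2, domino3, domino4 only 2 to 4 are there at a start; the rules pass over those that are not, and their reading is None.
At some moment in a run one of lid may be knocked a few centimetres aside while the robot is not near it.
Once in a run the grip may slacken for a moment while it holds something.
It also fails if it takes over 210 s, if anything falls off the work surface, if the arm or the gripper's body presses on something with over 40 N, if the wrist force passes 120 N, or if a joint passes its speed limit or range.

ROBOT

A 6-joint arm with a two-finger parallel gripper is mounted at the origin on the work surface. World frame = base frame: x ahead of the robot, y to its left, z up, the work surface at z = 0. Lengths are in mm, angles in rad, forces in N, time in s.
With the tool pointing down it reaches from about 425 to 950 mm from the base axis. Payload 3.5 kg.
Tool frame: the origin (TCP) lies where the fingers leave the gripper's body, on its centre line; the fingertips stand 73 mm ahead of it and the grasp point (between the pads) lies 54 mm ahead of it; z points along the fingers, y is the line along which they close (so a half turn about z gives the same grasp; the last joint's range is limited). The gripper opens to 85 mm and grips with 20 to 120 N. Pads are 22 mm wide; open, the fingers measure 114 mm over their backs; the gripper's body (76 mm by 85 mm) begins 54 mm behind the grasp point. The pads swing forward as they close: fully open they stand 13 mm farther back than shut.
Start: joints at [1.093, 0.286, 1.577, -0, 1.279, -0.15], TCP at [217.287, 639.056, 303.925] pointing down, gripper open.
Joint ranges: [-2.77, 2.77], [-0.9, 2.22], [0.21, 2.48], [-1.53, 4.67], [0.24, 2.81], [-2.84, 2.84]. Speed limits (rad/s): [2.79, 2.79, 3.14, 3.14, 3.14, 3.14].

INTERFACE

Orientations are given as a unit quaternion [w, x, y, z].
In Python, from workcell import manip gives the robot as it stands. The module is installed in compiled form; this text tells all that it offers.
- The arm moves only by the tool jog_arm, never from a script. Its argument "plan" is a list of rows, each an object of numbers: "x", "y", "z": the shift along the tool's x, y, z in mm; "wx", "wy", "wz": the turn, a rotation vector about the tool's x, y, z in degrees; "claw": the opening in per cent of the stroke, from 0 (shut) to 100 (fully open). In form: [{"x": .., "y": .., "z": .., "wx": .., "wy": .., "wz": .., "claw": ..}, ...]. A call has 1 to 12 rows; each row is the pose to reach, as a shift and turn from the pose commanded when the call began, along the tool's axes at that moment; what a row does not reach only later rows make up. A row lasts 1/8 s, in which the tool goes at most 62.5 mm and 10.7 degrees, less where a joint would pass 70% of its speed; a pose out of reach is approached as far as the arm can. A call with a gripper value outside its range is refused whole. The fingers move at their own pace and stop on an object; the grip force is fixed at half the most. Time passes only in rows, so rows that repeat a pose let the fingers close. It gives the time, the measured TCP pose, the force, the opening and the grip force at its end, in the units of the state.
- manip.observe(): the state, without advancing time (a new reading comes with each control period).
- manip.snapshot(name): name is "side" or "top"; returns the picture (384x512x3 uint8, blue, green, red); there is no depth.
- manip.camera_info(name): a dict with "fx", "fy", "cx", "cy" (pixels), "extrinsics" (4x4, takes a point from camera to world coordinates). Camera axes: x right, y up, looking along -z (the intrinsics and any distortion apply to the point x, -y, -z); pixel columns grow to the right and rows downward; lengths in mm; the calibration is good to about 2 mm. A picture is of the moment at which its call begins. camera_info takes no time and is no camera call.
- manip.sign_off(): hands the job in; it is judged then, once.
The state is a dict: "t": time; "joint_positions": joint angles; "dq": joint speeds; "effort": joint torques, N m; "eef_pos": TCP position; "tool_rot": TCP orientation; "ft_force": force on the tool from outside, world axes, zero at the start; "wrist_torque": the same for the moment, N m; "gripper_width": opening from 0.0 (shut) to 1.0 (fully open); "grasp_force": force on a finger pad.
Only numpy, scipy, OpenCV 4.12 (cv2) and the standard library are available. Lean on these libraries where they do the work, as an engineer would, in place of code of your own. Each camera call takes 0.05 s, during which the arm holds its last target. There are 200 camera calls.

## Working session

There is one attempt and no reset: what is moved stays moved. The work goes in short steps, Python scripts to look and compute and a tool call to move; the robot and the scene stay as the last step left them, time stands still between calls to the robot, and variables do not carry over. Pictures are saved under pics/ and viewed, at most 14 in all, crops included, and the job is handed in when it is done.

Besides the shell and the picture viewer there is one more tool, called after "Request:" as name(argument=value, ...) on one line, values as JSON. jog_arm: Moves the arm, as the interface text tells. Its arguments: {"type":"object","properties":{"plan":{"type":"array","items":{"type":"object","properties":{"x":{"type":"number"},"y":{"type":"number"},"z":{"type":"number"},"wx":{"type":"number"},"wy":{"type":"number"},"wz":{"type":"number"},"claw":{"type":"number"}}}}},"required":["plan"]}

```bash
mkdir -p pics
python3 - <<'E'
from workcell import manip
import cv2,numpy as np
print(manip.observe())
for n in("side","top"):
    print(n,manip.camera_info(n)); cv2.imwrite(f"pics/{n}0.png",manip.snapshot(n))
E
```

```text
{'t': 0.0, 'joint_positions': array([ 1.09301018e+00,  2.87202639e-01,  1.57819577e+00,  4.25476981e-06,
        1.27861009e+00, -1.49989437e-01]), 'dq': array([-0.00027573,  0.00103388,  0.00078471,  0.0014656 , -0.00055406,
        0.00021481]), 'effort': array([-4.82188079e-04, -4.06004941e+01, -2.92616272e+01, -2.10552794e-04,
        5.94755315e-03,  8.65188326e-06]), 'eef_pos': array([217.05620251, 638.62704882, 302.51216472]), 'tool_rot': array([-3.74892686e-04,  1.63166039e-01,  9.86597884e-01, -1.14827202e-03]), 'ft_force': array([-0.58751842,  0.37279322,  0.40610923]), 'wrist_torque': array([ 0.00965594, -0.03969867,  0.0368678 ]), 'grasp_force': 0.0, 'gripper_width': 0.997828919226614}
side {'fx': 424.19989532245773, 'fy': 424.19989532245773, 'cx': 254.43520329353333, 'cy': 195.8334258203671, 'extrinsics': array([[ 8.57386163e-01,  3.36776699e-01, -3.89192012e-01,
         1.17427849e+02],
       [-5.14509794e-01,  5.79932049e-01, -6.31631610e-01,
        -6.99921637e+02],
       [ 1.29861125e-02,  7.41795305e-01,  6.70500624e-01,
         8.73631478e+02],
       [ 0.00000000e+00,  0.00000000e+00,  0.00000000e+00,
         1.00000000e+00]])}
top {'fx': 431.408646099243, 'fy': 431.408646099243, 'cx': 261.4409096292985, 'cy': 194.9726669795232, 'extrinsics': array([[-2.29867294e-03,  9.96994732e-01, -7.74352678e-02,
         4.69145822e+02],
       [-9.99993707e-01, -2.08251860e-03,  2.87205575e-03,
         1.64500183e+01],
       [ 2.70216406e-03,  7.74413825e-02,  9.96993245e-01,
         1.36224945e+03],
       [ 0.00000000e+00,  0.00000000e+00,  0.00000000e+00,
         1.00000000e+00]])}
```

View pics/side0.png

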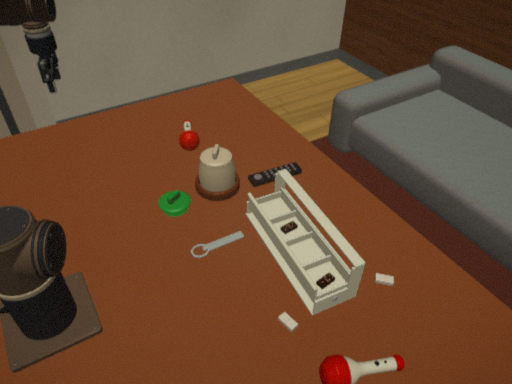

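View pics/top0.png

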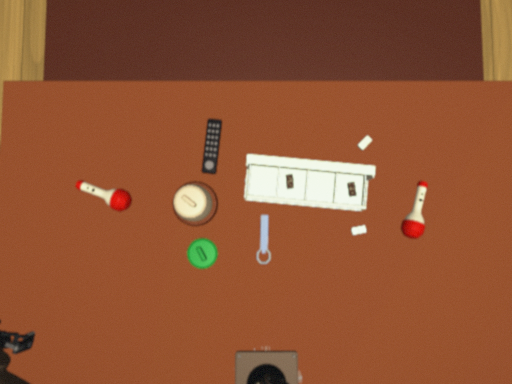

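Top view: jar with lid near (195,203), green decoy at (202,254), bin spanning (246..375,155..210), and dominoes at (290,182) and (352,189). Side view: the same two dominoes at (289,227) and (326,281), jar at (217,172). I'll enlarge for precise points.

```bash
cat > h.py <<'E'
from workcell import manip
import cv2,numpy as np
from scipy.optimize import least_squares
from scipy.spatial.transform import Rotation as R
C={n:manip.camera_info(n) for n in("side","top")}
def proj(n,P):
    c=C[n];E=c["extrinsics"];p=(np.atleast_2d(P)-E[:3,3])@E[:3,:3]
    return np.c_[c["cx"]+c["fx"]*p[:,0]/-p[:,2], c["cy"]+c["fy"]*-p[:,1]/-p[:,2]]
def ray(n,u,v):
    c=C[n];E=c["extrinsics"];d=np.array([(u-c["cx"])/c["fx"],-(v-c["cy"])/c["fy"],-1])
    return E[:3,3],E[:3,:3]@d
def atz(n,u,v,z):
    o,d=ray(n,u,v);return o+d*(z-o[2])/d[2]
def tri(s,t):
    f=lambda P:np.r_[proj("side",P)[0]-s,proj("top",P)[0]-t]
    r=least_squares(f,[650,0,50.]);return r.x.round(1),np.abs(r.fun).max().round(2)
def crop(n,u0,v0,w,h,k,name):
    im=manip.snapshot(n)[v0:v0+h,u0:u0+w];cv2.imwrite(f"pics/{name}.png",cv2.resize(im,None,fx=k,fy=k,interpolation=cv2.INTER_CUBIC))
E
python3 - <<'E'
from h import *
crop("top",170,145,215,120,3.7,"t1")
crop("side",155,130,210,180,3.3,"s1")
E
```

```text
(no output)
```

View pics/t1.png

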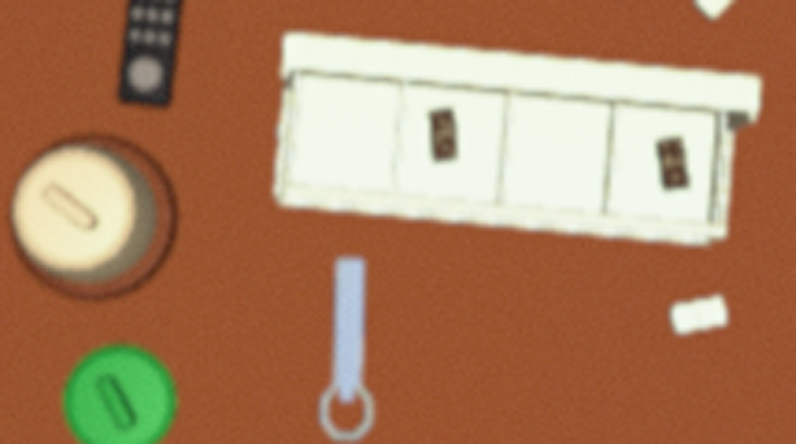

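View pics/s1.png

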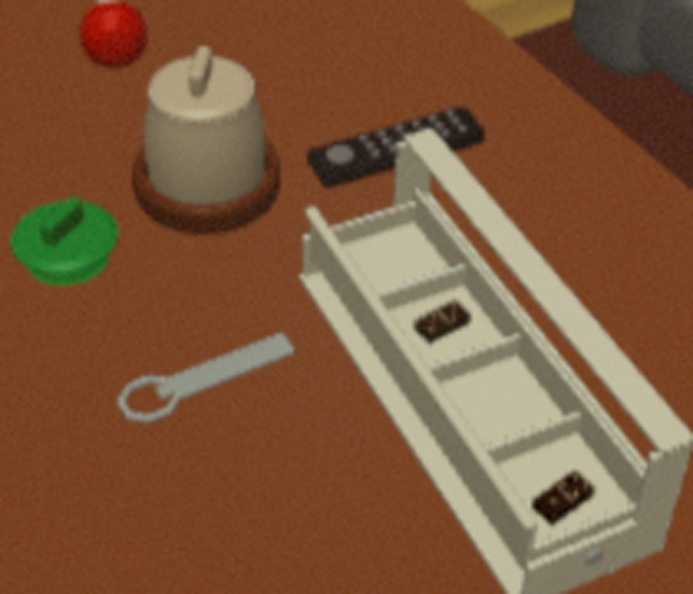

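```bash
cat >> h.py <<'E'
T=lambda X,Y:((X+.5)/3.7-.5+170,(Y+.5)/3.7-.5+145)
S=lambda X,Y:((X+.5)/3.3-.5+155,(Y+.5)/3.3-.5+130)
E
python3 - <<'E'
from h import *
for n,s,t in [("bar",(201,63),(71.5,207)),("flange",(201,87),(73,208)),("d1",(442,320),(443,135)),("d2",(564,496),(673,164)),("rimL",(313,210),(279,197)),("rimR",(530,535),(723,234)),("hoodL",(428,128),(284,34)),("hoodR",(690,436),(760,78))]:
    print(n,*tri(S(*s),T(*t)))
print("collar",atz("top",*T(95,217),30),atz("top",*T(95+81.5,217),30))
for a in((47,190),(96,223)): print("barend",atz("top",*T(*a),148))
for a in((279,197),(723,234)): print("rim@92",atz("top",*T(*a),92))
for a in((443,135),(673,164)): print("dom@50",atz("top",*T(*a),50))
for a in((436,110),(451,160),(663,140),(683,188)): print("domend",atz("top",*T(*a),50))
E
```

```text
bar [547.8 217.9 145.6] 0.17
flange [548.5 221.7 116.6] 0.29
d1 [613.7 -73.   46.3] 0.04
d2 [ 589.6 -263.6   47.1] 0.15
rimL [563.9  59.2  86.7] 1.52
rimR [ 530.1 -295.5   81.3] 0.19
hoodL [682.8  56.8 129.7] 0.49
hoodR [ 646.9 -313.   132.4] 0.52
collar [547.27559587 217.11561977  30.        ] [547.12983327 149.03691129  30.        ]
barend [561.05248179 236.12358167 148.        ]
barend [535.77889142 198.53748668 148.        ]
rim@92 [559.30379426  61.21557569  92.        ]
rim@92 [ 529.00121242 -292.57204151   92.        ]
dom@50 [613.38772296 -72.85068085  50.        ]
dom@50 [ 588.92321451 -262.67525088   50.        ]
domend [634.20799795 -67.2072916   50.        ]
domend [592.61599619 -79.30640204  50.        ]
domend [ 608.86633668 -254.76981645   50.        ]
domend [ 569.02602066 -270.56247938   50.        ]
```

```bash
cat >> h.py <<'E'
FX=np.array([np.cos(-.09),np.sin(-.09),0]);FY=np.array([-FX[1],FX[0],0]);HINGE=np.array([598,-121.5,34.])
def down(psi):
    c,s=np.cos(np.radians(psi)),np.sin(np.radians(psi));return np.array([[-s,c,0],[c,s,0],[0,0,-1.]]).T
def binrot(th,dpsi=0): # tool axes in world for tool along the bin normal, y = -frame y
    B=np.c_[FX,FY,[0,0,1]]@R.from_euler('y',-th).as_matrix()
    return B, B@np.array([[-1,0,0],[0,-1,0],[0,0,1.]])@np.diag([-1,1,-1])@R.from_euler('z',dpsi,degrees=True).as_matrix()
def go(P,M):
    o=manip.observe();q=o["tool_rot"];M0=R.from_quat(np.r_[q[1:],q[0]]).as_matrix()
    print("t",round(o["t"],2),"tcp",o["eef_pos"].round(1),"y",M0[:,1].round(3),"z",M0[:,2].round(3),"F",o["ft_force"].round(1),"w",round(o["gripper_width"],3))
    print("shift",(M0.T@(np.array(P)-o["eef_pos"])).round(1),"turn",np.degrees(R.from_matrix(M0.T@M).as_rotvec()).round(1))
E
python3 - <<'E'
from h import *
go([548,217.3,240],down(-34)); print(binrot(.0)[1].round(2)); print(binrot(.3)[0][:,2].round(2))
E
```

```text
t 0.2 tcp [217.1 638.8 303.1] y [ 0.322  0.947 -0.001] z [-0.001 -0.001 -1.   ] F [ 0.  -0.3 -0.2] w 0.998
shift [-449.  -292.4   63.4] turn [-1.000e-01  1.000e-01  1.052e+02]
[[ 1.   -0.09  0.  ]
 [-0.09 -1.    0.  ]
 [ 0.    0.   -1.  ]]
[-0.29  0.03  0.96]
```

Request:
jog_arm(plan=[{"x": -449, "y": -292, "z": 63, "wz": 105, "claw": 50}, {"x": -449, "y": -292, "z": 63, "wz": 105, "claw": 50}, {"x": -449, "y": -292, "z": 63, "wz": 105, "claw": 50}, {"x": -449, "y": -292, "z": 63, "wz": 105, "claw": 50}, {"x": -449, "y": -292, "z": 63, "wz": 105, "claw": 50}, {"x": -449, "y": -292, "z": 63, "wz": 105, "claw": 50}, {"x": -449, "y": -292, "z": 63, "wz": 105, "claw": 50}, {"x": -449, "y": -292, "z": 63, "wz": 105, "claw": 50}, {"x": -449, "y": -292, "z": 63, "wz": 105, "claw": 50}, {"x": -449, "y": -292, "z": 63, "wz": 105, "claw": 50}, {"x": -449, "y": -292, "z": 63, "wz": 105, "claw": 50}, {"x": -449, "y": -292, "z": 63, "wz": 105, "claw": 50}])

```text
schema error: expected keys x, y, z, wx, wy, wz, claw
```

Run:
```python
from h import *
go([548,217.3,201],down(-34))
t=manip.snapshot("top")[165:245,150:250];s=manip.snapshot("side")[110:210,170:270]
f=lambda a:cv2.resize(a,(400,400),interpolation=cv2.INTER_CUBIC)
cv2.imwrite("pics/a.png",np.hstack([f(t),f(s)]))
```

```text
t 0.2 tcp [217.1 638.8 303.1] y [ 0.322  0.947 -0.001] z [-0.001 -0.001 -1.   ] F [ 0.  -0.3 -0.2] w 0.998
shift [-449.  -292.4  102.4] turn [-1.000e-01  1.000e-01  1.052e+02]
```

View pics/a.png

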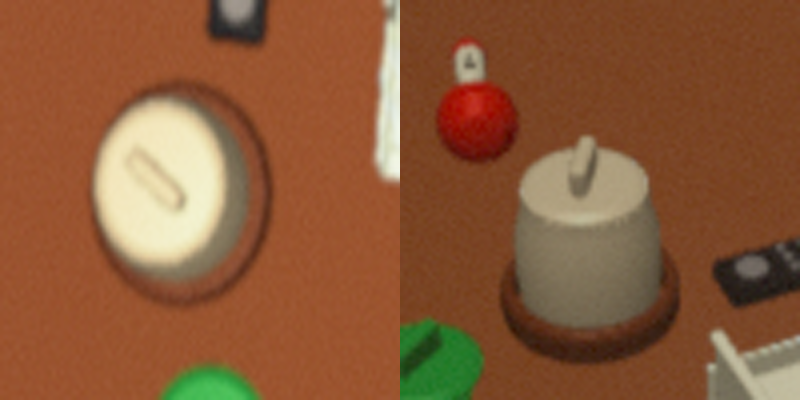

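The call was refused (all seven keys are needed), so the arm has not moved. The picture confirms the bar from (130,150) to (183,207) in the top half, about 56° in the world.

Request:
jog_arm(plan=[{"x": -449, "y": -292, "z": 63, "wx": 0, "wy": 0, "wz": 105, "claw": 50}, {"x": -449, "y": -292, "z": 63, "wx": 0, "wy": 0, "wz": 105, "claw": 50}, {"x": -449, "y": -292, "z": 63, "wx": 0, "wy": 0, "wz": 105, "claw": 50}, {"x": -449, "y": -292, "z": 63, "wx": 0, "wy": 0, "wz": 105, "claw": 50}, {"x": -449, "y": -292, "z": 63, "wx": 0, "wy": 0, "wz": 105, "claw": 50}, {"x": -449, "y": -292, "z": 63, "wx": 0, "wy": 0, "wz": 105, "claw": 50}, {"x": -449, "y": -292, "z": 63, "wx": 0, "wy": 0, "wz": 105, "claw": 50}, {"x": -449, "y": -292, "z": 63, "wx": 0, "wy": 0, "wz": 105, "claw": 50}, {"x": -449, "y": -292, "z": 63, "wx": 0, "wy": 0, "wz": 105, "claw": 50}, {"x": -449, "y": -292, "z": 63, "wx": 0, "wy": 0, "wz": 105, "claw": 50}, {"x": -449, "y": -292, "z": 63, "wx": 0, "wy": 0, "wz": 105, "claw": 50}, {"x": -449, "y": -292, "z": 63, "wx": 0, "wy": 0, "wz": 105, "claw": 50}])

```text
t: 1.8
eef_pos: [548.1, 218.4, 241.0]
tool_rot: [-0.0, 0.881, 0.472, 0.0]
ft_force: [-1.1, 0.7, 0.1]
gripper_width: 0.497
grasp_force: 0.0
```

Run:
```python
from h import *
go([548,217.3,201],down(-34))
```

```text
t 1.8 tcp [548.1 218.4 241. ] y [ 0.833 -0.554  0.   ] z [ 0.  0. -1.] F [-1.1  0.7  0.1] w 0.497
shift [-1.   0.5 40. ] turn [ 0.  -0.   0.4]
```

Request:
jog_arm(plan=[{"x": -1, "y": 0, "z": 15, "wx": 0, "wy": 0, "wz": 0, "claw": 50}, {"x": -1, "y": 0, "z": 28, "wx": 0, "wy": 0, "wz": 0, "claw": 50}, {"x": -1, "y": 0, "z": 36, "wx": 0, "wy": 0, "wz": 0, "claw": 50}, {"x": -1, "y": 0, "z": 40, "wx": 0, "wy": 0, "wz": 0, "claw": 50}, {"x": -1, "y": 0, "z": 40, "wx": 0, "wy": 0, "wz": 0, "claw": 0}, {"x": -1, "y": 0, "z": 40, "wx": 0, "wy": 0, "wz": 0, "claw": 0}, {"x": -1, "y": 0, "z": 40, "wx": 0, "wy": 0, "wz": 0, "claw": 0}, {"x": -1, "y": 0, "z": 40, "wx": 0, "wy": 0, "wz": 0, "claw": 0}, {"x": -1, "y": 0, "z": 40, "wx": 0, "wy": 0, "wz": 0, "claw": 0}])

```text
t: 2.92
eef_pos: [548.1, 217.3, 201.4]
tool_rot: [0.0, 0.882, 0.471, 0.0]
ft_force: [0.2, 0.3, 0.7]
gripper_width: 0.148
grasp_force: 60.1
```

Request:
jog_arm(plan=[{"x": 0, "y": 2.6, "z": -1.2, "wx": 1.75, "wy": 0, "wz": 0, "claw": 0}, {"x": 0, "y": 5.2, "z": -2.4, "wx": 3.5, "wy": 0, "wz": 0, "claw": 0}, {"x": 0, "y": 8, "z": -3.5, "wx": 5.2, "wy": 0, "wz": 0, "claw": 0}, {"x": 0, "y": 10.8, "z": -4.6, "wx": 7, "wy": 0, "wz": 0, "claw": 0}, {"x": 0, "y": 10.8, "z": -4.6, "wx": 7, "wy": 0, "wz": 0, "claw": 0}])

```text
t: 3.55
eef_pos: [557.4, 210.7, 205.6]
tool_rot: [-0.054, 0.881, 0.47, -0.029]
ft_force: [2.4, -1.8, -1.2]
gripper_width: 0.151
grasp_force: 60.0
```

Run:
```python
from h import *
o=manip.observe();print(o["wrist_torque"])
go([548,217.3,201],down(-34))
t=manip.snapshot("top")[170:240,155:235];s=manip.snapshot("side")[120:210,170:270]
f=lambda a:cv2.resize(a,None,fx=4,fy=4,interpolation=cv2.INTER_CUBIC)
cv2.imwrite("pics/b.png",f(s))
```

```text
[-0.15979571 -0.50061128 -0.0310763 ]
t 3.55 tcp [557.4 210.7 205.6] y [ 0.824 -0.553 -0.122] z [-0.102  0.068 -0.992] F [ 2.4 -1.8 -1.2] w 0.151
shift [  0.2 -10.8   6. ] turn [-7.   0.   0.2]
```

View pics/b.png

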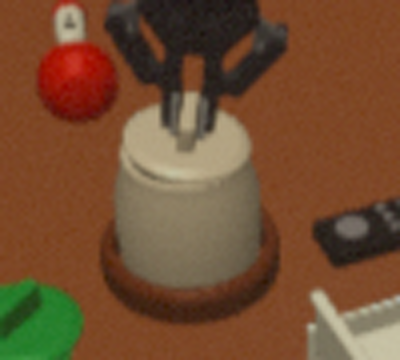

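The side view shows the lid tilted with a gap at its left-front edge (120..200,165..185), and the jar is still down. Now I'll bring it back through level, pivoting on the raised side.

Request:
jog_arm(plan=[{"x": 0, "y": -2.6, "z": -1.2, "wx": -1.75, "wy": 0, "wz": 0, "claw": 0}, {"x": 0, "y": -5.3, "z": -2.5, "wx": -3.5, "wy": 0, "wz": 0, "claw": 0}, {"x": 0, "y": -8, "z": -3.6, "wx": -5.2, "wy": 0, "wz": 0, "claw": 0}, {"x": 0, "y": -10.8, "z": -4.6, "wx": -7, "wy": 0, "wz": 0, "claw": 0}, {"x": 0, "y": -10.8, "z": -4.6, "wx": -7, "wy": 0, "wz": 0, "claw": 0}])

```text
t: 4.28
eef_pos: [547.3, 217.7, 211.2]
tool_rot: [-0.001, 0.882, 0.471, -0.0]
ft_force: [-1.5, 2.7, -2.0]
gripper_width: 0.148
grasp_force: 59.7
```

Request:
jog_arm(plan=[{"x": 0, "y": -2.6, "z": -1.2, "wx": -1.75, "wy": 0, "wz": 0, "claw": 0}, {"x": 0, "y": -5.3, "z": -2.5, "wx": -3.5, "wy": 0, "wz": 0, "claw": 0}, {"x": 0, "y": -8, "z": -3.6, "wx": -5.2, "wy": 0, "wz": 0, "claw": 0}, {"x": 0, "y": -10.8, "z": -4.6, "wx": -7, "wy": 0, "wz": 0, "claw": 0}, {"x": 0, "y": -10.8, "z": -4.6, "wx": -7, "wy": 0, "wz": 0, "claw": 0}])

```text
t: 4.9
eef_pos: [539.0, 223.4, 217.2]
tool_rot: [0.054, 0.88, 0.471, 0.029]
ft_force: [-4.3, 3.4, 1.4]
gripper_width: 0.148
grasp_force: 60.4
```

Request:
jog_arm(plan=[{"x": 0, "y": 2.6, "z": -1.2, "wx": 1.75, "wy": 0, "wz": 0, "claw": 0}, {"x": 0, "y": 5.3, "z": -2.5, "wx": 3.5, "wy": 0, "wz": 0, "claw": 0}, {"x": 0, "y": 8, "z": -3.6, "wx": 5.2, "wy": 0, "wz": 0, "claw": 0}, {"x": 0, "y": 10.8, "z": -4.6, "wx": 7, "wy": 0, "wz": 0, "claw": 0}, {"x": 0, "y": 10.8, "z": -4.6, "wx": 7, "wy": 0, "wz": 0, "claw": 0}])

```text
t: 5.52
eef_pos: [548.6, 216.6, 222.1]
tool_rot: [0.0, 0.882, 0.471, 0.0]
ft_force: [-1.2, 0.8, 0.4]
gripper_width: 0.147
grasp_force: 60.1
```

Request:
jog_arm(plan=[{"x": 0, "y": 0, "z": -2, "wx": 0, "wy": 0, "wz": 0, "claw": 0}, {"x": 0, "y": 0, "z": -5, "wx": 0, "wy": 0, "wz": 0, "claw": 0}, {"x": 0, "y": 0, "z": -5, "wx": 0, "wy": 0, "wz": 0, "claw": 0}])

```text
t: 5.9
eef_pos: [547.7, 217.3, 226.9]
tool_rot: [0.0, 0.882, 0.471, 0.0]
ft_force: [0.1, -1.0, -2.1]
gripper_width: 0.15
grasp_force: 59.9
```

Run:
```python
from h import *
go([450,340,260],down(-34))
t=manip.snapshot("top")[160:250,150:250];s=manip.snapshot("side")[120:210,170:270]
f=lambda a:cv2.resize(a,None,fx=4,fy=4,interpolation=cv2.INTER_CUBIC)
cv2.imwrite("pics/c.png",np.hstack([f(t),f(s)]))
```

```text
t 5.9 tcp [547.7 217.3 226.9] y [ 0.831 -0.556  0.   ] z [ 0. -0. -1.] F [ 0.1 -1.  -2.1] w 0.15
shift [  47.7 -149.4  -33.1] turn [ 0.  -0.   0.2]
```

View pics/c.png

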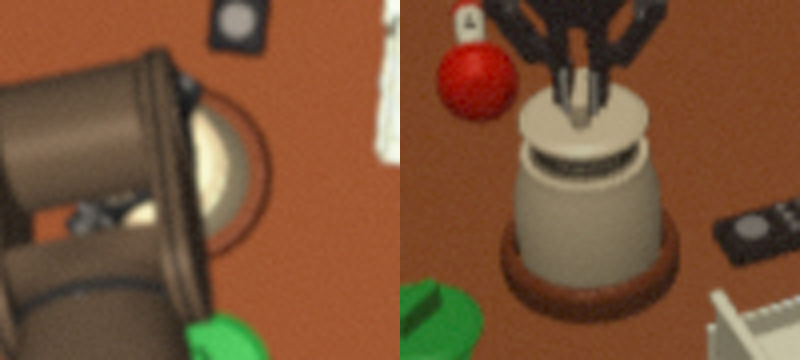

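The lid stands 25 mm up with both ribs clear of the seal (side half, 535..640,140..170), and the jar is seated. I'll set it down on the shelf.

Request:
jog_arm(plan=[{"x": 0, "y": 0, "z": -40, "wx": 0, "wy": 0, "wz": 0, "claw": 0}, {"x": 16, "y": -50, "z": -40, "wx": 0, "wy": 0, "wz": 0, "claw": 0}, {"x": 32, "y": -100, "z": -40, "wx": 0, "wy": 0, "wz": 0, "claw": 0}, {"x": 48, "y": -149, "z": -40, "wx": 0, "wy": 0, "wz": 0, "claw": 0}, {"x": 48, "y": -149, "z": -30, "wx": 0, "wy": 0, "wz": 0, "claw": 0}, {"x": 48, "y": -149, "z": 20, "wx": 0, "wy": 0, "wz": 0, "claw": 0}, {"x": 48, "y": -149, "z": 70, "wx": 0, "wy": 0, "wz": 0, "claw": 0}, {"x": 48, "y": -149, "z": 100, "wx": 0, "wy": 0, "wz": 0, "claw": 0}, {"x": 48, "y": -149, "z": 111, "wx": 0, "wy": 0, "wz": 0, "claw": 0}, {"x": 48, "y": -149, "z": 115, "wx": 0, "wy": 0, "wz": 0, "claw": 0}, {"x": 48, "y": -149, "z": 115, "wx": 0, "wy": 0, "wz": 0, "claw": 0}])

```text
t: 7.38
eef_pos: [451.6, 340.2, 113.1]
tool_rot: [0.0, 0.882, 0.471, 0.001]
ft_force: [0.1, 0.0, -0.6]
gripper_width: 0.143
grasp_force: 59.9
```

Request:
jog_arm(plan=[{"x": 0, "y": 0, "z": 0, "wx": 0, "wy": 0, "wz": 0, "claw": 45}, {"x": 0, "y": 0, "z": 0, "wx": 0, "wy": 0, "wz": 0, "claw": 45}, {"x": 0, "y": 0, "z": 0, "wx": 0, "wy": 0, "wz": 0, "claw": 45}, {"x": 0, "y": 0, "z": -20, "wx": 0, "wy": 0, "wz": 0, "claw": 45}, {"x": 0, "y": 0, "z": -60, "wx": 0, "wy": 0, "wz": 0, "claw": 45}, {"x": 0, "y": 0, "z": -120, "wx": 0, "wy": 0, "wz": 0, "claw": 45}, {"x": 0, "y": 0, "z": -160, "wx": 0, "wy": 0, "wz": 0, "claw": 45}, {"x": 0, "y": 0, "z": -160, "wx": 0, "wy": 0, "wz": 0, "claw": 45}])

```text
t: 8.38
eef_pos: [452.5, 341.0, 278.7]
tool_rot: [0.0, 0.882, 0.471, 0.006]
ft_force: [-0.0, 0.3, -1.0]
gripper_width: 0.452
grasp_force: 0.0
```

Run:
```python
from h import *
go(HINGE-52.5*FX+[0,0,166],down(-5.2))
```

```text
t 8.38 tcp [452.5 341.  278.7] y [ 0.831 -0.556  0.006] z [ 0.01   0.005 -1.   ] F [-0.   0.3 -1. ] w 0.452
shift [-329.5  331.5   77.3] turn [  0.5  -0.5 -28.6]
```

Request:
jog_arm(plan=[{"x": -60, "y": 60, "z": 5, "wx": 0, "wy": 0, "wz": -8, "claw": 45}, {"x": -120, "y": 120, "z": 10, "wx": 0, "wy": 0, "wz": -16, "claw": 45}, {"x": -180, "y": 180, "z": 15, "wx": 0, "wy": 0, "wz": -28.6, "claw": 45}, {"x": -240, "y": 240, "z": 20, "wx": 0, "wy": 0, "wz": -28.6, "claw": 45}, {"x": -290, "y": 290, "z": 40, "wx": 0, "wy": 0, "wz": -28.6, "claw": 45}, {"x": -329, "y": 331, "z": 77, "wx": 0, "wy": 0, "wz": -28.6, "claw": 45}, {"x": -329, "y": 331, "z": 77, "wx": 0, "wy": 0, "wz": -28.6, "claw": 45}, {"x": -329, "y": 331, "z": 77, "wx": 0, "wy": 0, "wz": -28.6, "claw": 45}, {"x": -329, "y": 331, "z": 77, "wx": 0, "wy": 0, "wz": -28.6, "claw": 45}, {"x": -329, "y": 331, "z": 77, "wx": 0, "wy": 0, "wz": -28.6, "claw": 45}, {"x": -329, "y": 331, "z": 77, "wx": 0, "wy": 0, "wz": -28.6, "claw": 45}])

```text
t: 9.75
eef_pos: [542.8, -116.2, 195.3]
tool_rot: [0.0, 0.738, 0.675, 0.0]
ft_force: [0.1, -0.1, -0.4]
gripper_width: 0.448
grasp_force: 0.0
```

Run:
```python
from h import *
go(HINGE-52.5*FX+[0,0,108],down(-5.2))
crop("side",210,150,180,160,3.7,"d")
```

```text
t 9.75 tcp [ 542.8 -116.2  195.3] y [ 0.996 -0.089  0.   ] z [ 0.  0. -1.] F [ 0.1 -0.1 -0.4] w 0.448
shift [-0.3  3.  53.3] turn [ 0.  -0.   0.1]
```

View pics/d.png

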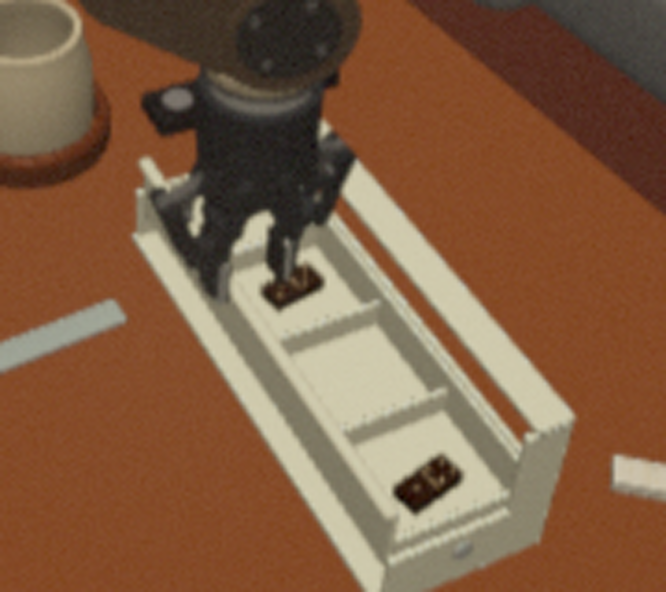

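The fingers straddle the bin's front wall (front finger (220,290), rear finger inside (285,265)). Both dominoes are still in place. Descend and pinch.

Request:
jog_arm(plan=[{"x": 0, "y": 3, "z": 20, "wx": 0, "wy": 0, "wz": 0, "claw": 45}, {"x": 0, "y": 3, "z": 40, "wx": 0, "wy": 0, "wz": 0, "claw": 45}, {"x": 0, "y": 3, "z": 51, "wx": 0, "wy": 0, "wz": 0, "claw": 45}, {"x": 0, "y": 3, "z": 51, "wx": 0, "wy": 0, "wz": 0, "claw": 25}, {"x": 0, "y": 3, "z": 51, "wx": 0, "wy": 0, "wz": 0, "claw": 0}, {"x": 0, "y": 3, "z": 51, "wx": 0, "wy": 0, "wz": 0, "claw": 0}, {"x": 0, "y": 3, "z": 51, "wx": 0, "wy": 0, "wz": 0, "claw": 0}, {"x": 0, "y": 3, "z": 51, "wx": 0, "wy": 0, "wz": 0, "claw": 0}])

```text
t: 10.8
eef_pos: [548.7, -118.0, 144.3]
tool_rot: [0.004, 0.739, 0.674, 0.004]
ft_force: [10.9, 0.2, -10.6]
gripper_width: 0.097
grasp_force: 58.6
```

Request:
jog_arm(plan=[{"x": 0, "y": -4.4, "z": 2.3, "wx": -2.3, "wy": 0, "wz": 0, "claw": 0}, {"x": 0, "y": -8.7, "z": 4.6, "wx": -4.6, "wy": 0, "wz": 0, "claw": 0}, {"x": 0, "y": -12.8, "z": 7.1, "wx": -6.9, "wy": 0, "wz": 0, "claw": 0}, {"x": 0, "y": -16.9, "z": 9.8, "wx": -9.2, "wy": 0, "wz": 0, "claw": 0}, {"x": 0, "y": -21, "z": 12.7, "wx": -11.5, "wy": 0, "wz": 0, "claw": 0}, {"x": 0, "y": -24.9, "z": 15.8, "wx": -13.9, "wy": 0, "wz": 0, "claw": 0}, {"x": 0, "y": -28.6, "z": 19, "wx": -16.2, "wy": 0, "wz": 0, "claw": 0}, {"x": 0, "y": -32.2, "z": 22.4, "wx": -18.5, "wy": 0, "wz": 0, "claw": 0}, {"x": 0, "y": -32.2, "z": 22.4, "wx": -18.5, "wy": 0, "wz": 0, "claw": 0}])

```text
t: 11.92
eef_pos: [517.4, -115.1, 123.6]
tool_rot: [0.124, 0.729, 0.664, 0.112]
ft_force: [20.5, 4.0, -12.9]
gripper_width: 0.102
grasp_force: 60.2
```

Request:
jog_arm(plan=[{"x": 0, "y": 0, "z": 0, "wx": 0, "wy": 0, "wz": 0, "claw": 30}, {"x": 0, "y": 0, "z": 0, "wx": 0, "wy": 0, "wz": 0, "claw": 30}, {"x": 0, "y": 0, "z": 0, "wx": 0, "wy": 0, "wz": 0, "claw": 30}, {"x": 0, "y": 0, "z": -30, "wx": 0, "wy": 0, "wz": 0, "claw": 30}, {"x": 0, "y": 0, "z": -70, "wx": 0, "wy": 0, "wz": 0, "claw": 45}, {"x": 120, "y": -20, "z": -120, "wx": 0, "wy": 0, "wz": 0, "claw": 45}, {"x": 180, "y": -40, "z": -120, "wx": 0, "wy": 0, "wz": 0, "claw": 45}, {"x": 180, "y": -40, "z": -120, "wx": 0, "wy": 0, "wz": 0, "claw": 45}, {"x": 180, "y": -40, "z": -120, "wx": 0, "wy": 0, "wz": 0, "claw": 45}])

```text
t: 13.05
eef_pos: [453.2, 74.5, 223.2]
tool_rot: [0.119, 0.727, 0.668, 0.109]
ft_force: [-0.3, -0.7, -0.6]
gripper_width: 0.454
grasp_force: 0.0
```

Run:
```python
from h import *
go(HINGE,down(-5.2))
f=lambda n,u,v,w,h,W,H:cv2.resize(manip.snapshot(n)[v:v+h,u:u+w],(W,H),interpolation=cv2.INTER_CUBIC)
cv2.imwrite("pics/e.png",np.vstack([f("top",230,140,160,80,640,320),f("side",230,160,160,140,320,280).repeat(1,0) if 0 else cv2.copyMakeBorder(f("side",230,160,160,140,320,280),0,0,0,320,0)]))
```

```text
t 13.05 tcp [453.2  74.5 223.2] y [ 0.945 -0.08   0.318] z [ 0.317 -0.027 -0.948] F [-0.3 -0.7 -0.6] w 0.454
shift [-183.2   92.1  230.5] turn [18.6 -0.1  0.4]
```

View pics/e.png

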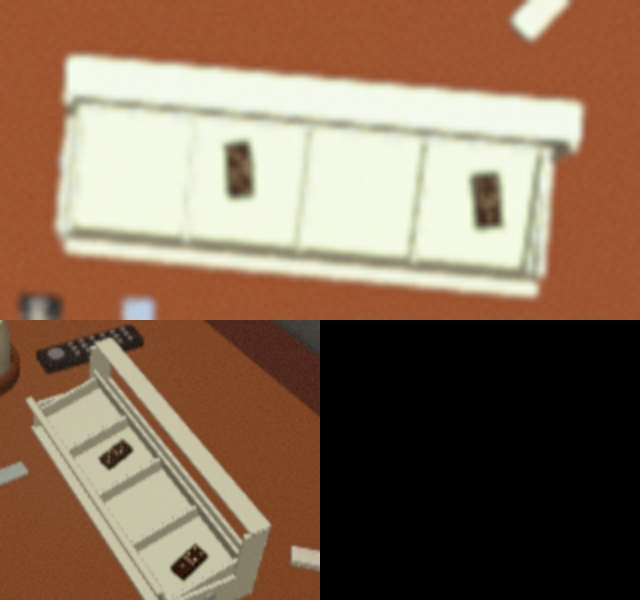

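Both dominoes are still in their compartments, at (239,170) and (487,200) in the top half and (116,134) and (188,242) in the side half. The bin is tipped. I'll fit them precisely.

```bash
cat >> h.py <<'E'
def dark(n,box):
    u,v,w,h=box;im=cv2.resize(manip.snapshot(n)[v:v+h,u:u+w],None,fx=4,fy=4,interpolation=cv2.INTER_CUBIC)
    m=(im.max(2)<130).astype(np.uint8);m=cv2.morphologyEx(m,cv2.MORPH_CLOSE,np.ones((9,9)))
    cs=cv2.findContours(m,cv2.RETR_EXTERNAL,cv2.CHAIN_APPROX_NONE)[0];out=[]
    for c in cs:
        a=cv2.contourArea(c)
        if 300<a<3000:
            r=cv2.minAreaRect(c);b=cv2.boxPoints(r);out.append((a,(np.array(r[0])+.5)/4-.5+[u,v],(b+.5)/4-.5+[u,v]))
    return out
E
python3 - <<'E'
from h import *
for n,bx in(("top",(276,165,30,30)),("top",(340,175,25,30)),("side",(270,210,40,35)),("side",(308,265,36,35))):
    for a,c,b in dark(n,bx): print(n,a,c.round(1),b.round(1).tolist())
E
```

```text
top 1052.0 [289.3 182. ] [[285.9, 175.6], [291.7, 175.2], [292.6, 188.4], [286.8, 188.8]]
top 1145.5 [351.2 189.7] [[347.5, 183.6], [353.7, 183.0], [354.9, 195.8], [348.7, 196.4]]
side 2037.0 [287.6 227. ] [[278.3, 228.8], [291.4, 218.3], [296.9, 225.1], [283.7, 235.6]]
side 1561.0 [302.4 218. ] [[292.1, 210.4], [297.0, 206.4], [312.6, 225.5], [307.7, 229.5]]
side 2769.0 [324.1 280.7] [[313.9, 283.6], [327.0, 270.5], [334.3, 277.8], [321.1, 290.9]]
side 434.5 [340.6 268.7] [[335.2, 264.7], [338.2, 262.5], [345.9, 272.7], [342.9, 275.0]]
```

Run:
```python
from h import *
for s,t in(((287.6,226.5),(289.3,182)),((324.1,280),(351.2,189.7))):
    P,e=tri(s,t); print("tri",P,e)
    for th in(.28,.32,.36):
        B,_=binrot(th);Q=HINGE+4*B[:,2]
        o,d=ray("top",*t)           # intersect with domino-top plane (12 mm over floor)
        X=o+d*np.dot(Q+12*B[:,2]-o,B[:,2])/np.dot(d,B[:,2])
        print(th,X.round(1),"bin xyz",(B.T@(X-Q)).round(1),"side reproj",proj("side",X)[0].round(1))
# long axis angle in bin frame
B,_=binrot(.32);Q=HINGE+16*B[:,2]
def pl(t):
    o,d=ray("top",*t);return B.T@(o+d*np.dot(Q-o,B[:,2])/np.dot(d,B[:,2])-HINGE)
for a,b in(((288.8,175.4),(289.7,188.6)),((350.6,183.3),(351.8,196.1))):
    v=pl(a)-pl(b);print("len",np.linalg.norm(v).round(1),"ang",np.degrees(np.arctan2(v[1],v[0])).round(1))
# rim/back corners prediction
for th in(.28,.32,.36,.4):
    B,_=binrot(th)
    for p in((-57.5,178,58),(-57.5,-178,58)):
        X=HINGE+B@np.array(p);print(th,"front rim end top",proj("top",X)[0].round(1),"side",proj("side",X)[0].round(1))
```

```text
tri [610.7 -72.6  48. ] 0.07
0.28 [610.4 -72.4  52.9] bin xyz [12.8 50.  12. ] side reproj [287.6 225.2]
0.32 [610.3 -72.4  53.5] bin xyz [13.6 50.  12. ] side reproj [287.6 225.1]
0.36 [610.3 -72.4  54. ] bin xyz [14.3 50.  12. ] side reproj [287.6 224.9]
tri [ 586.8 -262.2   47.3] 0.03
0.28 [ 586.6 -261.4   51. ] bin xyz [   5.8 -140.4   12. ] side reproj [324.1 278.9]
0.32 [ 586.5 -261.4   51.2] bin xyz [   6.5 -140.3   12. ] side reproj [324.  278.8]
0.36 [ 586.5 -261.3   51.5] bin xyz [   7.2 -140.3   12. ] side reproj [324.  278.7]
len 41.3 ang 9.5
len 40.5 ang 12.8
0.28 front rim end top [244.9 203.7] side [240.9 198.7]
0.28 front rim end top [363.6 214.2] side [307.  296.4]
0.32 front rim end top [244.9 204.3] side [240.5 199.6]
0.32 front rim end top [363.4 214.7] side [306.3 297.4]
0.36 front rim end top [244.9 204.8] side [240.  200.5]
0.36 front rim end top [363.1 215.2] side [305.6 298.4]
0.4 front rim end top [244.9 205.3] side [239.6 201.5]
0.4 front rim end top [362.8 215.7] side [305.  299.3]
```

```bash
cat >> h.py <<'E'
TH=.323
def domgo(X,ang,h,dy=0):
    B,M=binrot(TH,-ang);go(np.array(X)+h*B[:,2]+dy*B[:,1],M)
E
python3 - <<'E'
from h import *
domgo([610.3,-72.4,53.3],9.5,140,-1.5)
E
```

```text
t 13.35 tcp [454.6  69.8 222.3] y [ 0.944 -0.088  0.317] z [ 0.315 -0.03  -0.948] F [ 0.1 -0.8 -0.4] w 0.448
shift [-128.8  105.9   73.6] turn [ 0.   0.1 80.3]
```

Request:
jog_arm(plan=[{"x": -40, "y": 30, "z": 0, "wx": 0, "wy": 0, "wz": 10, "claw": 36}, {"x": -80, "y": 60, "z": 20, "wx": 0, "wy": 0, "wz": 20, "claw": 36}, {"x": -129, "y": 106, "z": 40, "wx": 0, "wy": 0, "wz": 30, "claw": 36}, {"x": -129, "y": 106, "z": 74, "wx": 0, "wy": 0, "wz": 40, "claw": 36}, {"x": -129, "y": 106, "z": 74, "wx": 0, "wy": 0, "wz": 50, "claw": 36}, {"x": -129, "y": 106, "z": 74, "wx": 0, "wy": 0, "wz": 60, "claw": 36}, {"x": -129, "y": 106, "z": 74, "wx": 0, "wy": 0, "wz": 70, "claw": 36}, {"x": -129, "y": 106, "z": 74, "wx": 0, "wy": 0, "wz": 80, "claw": 36}, {"x": -129, "y": 106, "z": 74, "wx": 0, "wy": 0, "wz": 80, "claw": 36}, {"x": -129, "y": 106, "z": 74, "wx": 0, "wy": 0, "wz": 80, "claw": 36}])

```text
t: 14.6
eef_pos: [566.1, -69.4, 185.8]
tool_rot: [0.021, 0.986, 0.042, 0.159]
ft_force: [-0.5, -0.0, 0.2]
gripper_width: 0.361
grasp_force: 0.0
```

Run:
```python
from h import *
domgo([610.3,-72.4,53.3],9.5,64,-1.5)
```

```text
t 14.6 tcp [566.1 -69.4 185.8] y [ 0.076 -0.996  0.056] z [ 0.316 -0.029 -0.948] F [-0.5 -0.   0.2] w 0.361
shift [-0.1  0.5 75.7] turn [0.  0.  0.5]
```

Request:
jog_arm(plan=[{"x": 0, "y": 0.5, "z": 25, "wx": 0, "wy": 0, "wz": 0.5, "claw": 36}, {"x": 0, "y": 0.5, "z": 45, "wx": 0, "wy": 0, "wz": 0.5, "claw": 36}, {"x": 0, "y": 0.5, "z": 60, "wx": 0, "wy": 0, "wz": 0.5, "claw": 36}, {"x": 0, "y": 0.5, "z": 68, "wx": 0, "wy": 0, "wz": 0.5, "claw": 36}, {"x": 0, "y": 0.5, "z": 73, "wx": 0, "wy": 0, "wz": 0.5, "claw": 36}, {"x": 0, "y": 0.5, "z": 73, "wx": 0, "wy": 0, "wz": 0.5, "claw": 36}])

```text
t: 15.35
eef_pos: [589.4, -71.0, 116.9]
tool_rot: [0.021, 0.986, 0.037, 0.159]
ft_force: [0.2, -0.0, 0.5]
gripper_width: 0.36
grasp_force: 0.0
```

No contact force. I'll go down the last 2 mm and close.

Request:
jog_arm(plan=[{"x": 0, "y": 0, "z": 2, "wx": 0, "wy": 0, "wz": 0, "claw": 36}, {"x": 0, "y": 0, "z": 2, "wx": 0, "wy": 0, "wz": 0, "claw": 20}, {"x": 0, "y": 0, "z": 2, "wx": 0, "wy": 0, "wz": 0, "claw": 5}, {"x": 0, "y": 0, "z": 2, "wx": 0, "wy": 0, "wz": 0, "claw": 5}, {"x": 0, "y": 0, "z": 2, "wx": 0, "wy": 0, "wz": 0, "claw": 5}])

```text
t: 15.98
eef_pos: [590.2, -71.2, 115.6]
tool_rot: [0.021, 0.986, 0.037, 0.16]
ft_force: [-2.2, -0.4, 5.3]
gripper_width: 0.229
grasp_force: 59.3
```

Request:
jog_arm(plan=[{"x": 0, "y": 0, "z": -15, "wx": 0, "wy": 0, "wz": 0, "claw": 5}, {"x": 0, "y": 0, "z": -45, "wx": 0, "wy": 0, "wz": 0, "claw": 5}, {"x": 0, "y": 0, "z": -90, "wx": 0, "wy": 0, "wz": 0, "claw": 5}, {"x": 0, "y": 0, "z": -130, "wx": 0, "wy": 0, "wz": 0, "claw": 5}, {"x": 0, "y": 0, "z": -130, "wx": 0, "wy": 0, "wz": 0, "claw": 5}])

```text
t: 16.6
eef_pos: [549.8, -67.8, 242.8]
tool_rot: [0.022, 0.986, 0.037, 0.163]
ft_force: [-0.1, -0.9, -0.9]
gripper_width: 0.237
grasp_force: 58.7
```

Run:
```python
from h import *
go([547.3,217.3,225],down(-85))
```

```text
t 16.6 tcp [549.8 -67.8 242.8] y [ 0.066 -0.996  0.056] z [ 0.323 -0.031 -0.946] F [-0.1 -0.9 -0.9] w 0.237
shift [  15.  -285.1    7.1] turn [  3.4 -18.7  -0.7]
```

Request:
jog_arm(plan=[{"x": 3, "y": -57, "z": 0, "wx": 1.5, "wy": -9, "wz": 0, "claw": 5}, {"x": 6, "y": -114, "z": 0, "wx": 3.4, "wy": -18.7, "wz": -0.7, "claw": 5}, {"x": 9, "y": -171, "z": 0, "wx": 3.4, "wy": -18.7, "wz": -0.7, "claw": 5}, {"x": 12, "y": -228, "z": 0, "wx": 3.4, "wy": -18.7, "wz": -0.7, "claw": 5}, {"x": 15, "y": -285, "z": 7, "wx": 3.4, "wy": -18.7, "wz": -0.7, "claw": 5}, {"x": 15, "y": -285, "z": 7, "wx": 3.4, "wy": -18.7, "wz": -0.7, "claw": 5}, {"x": 15, "y": -285, "z": 7, "wx": 3.4, "wy": -18.7, "wz": -0.7, "claw": 5}, {"x": 15, "y": -285, "z": 7, "wx": 3.4, "wy": -18.7, "wz": -0.7, "claw": 5}])

```text
t: 17.6
eef_pos: [546.3, 216.4, 221.0]
tool_rot: [-0.002, 0.999, 0.043, -0.005]
ft_force: [-0.4, 1.0, 0.3]
gripper_width: 0.232
grasp_force: 58.8
```

Run:
```python
from h import *
go([547.3,217.3,180],down(-85))
cv2.imwrite("pics/f.png",np.hstack([cv2.resize(manip.snapshot(n)[v:v+90,u:u+100],None,fx=4,fy=4,interpolation=cv2.INTER_CUBIC) for n,u,v in(("top",150,160),("side",160,120))]))
```

```text
t 17.6 tcp [546.3 216.4 221. ] y [ 0.086 -0.996 -0.004] z [-0.009  0.003 -1.   ] F [-0.4  1.   0.3] w 0.232
shift [ 1.5 -0.6 41. ] turn [-0.2  0.5 -0. ]
```

View pics/f.png

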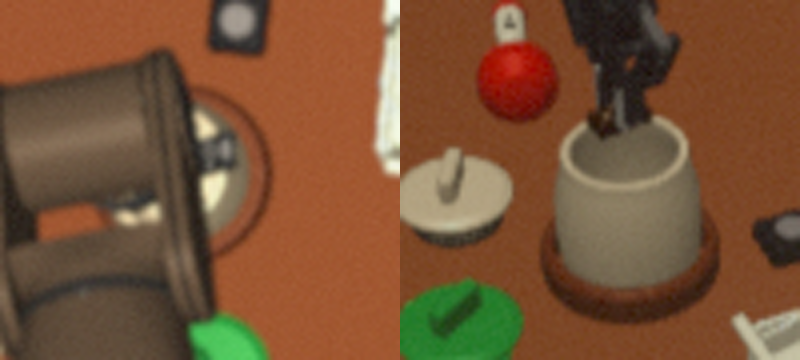

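The domino is held above the mouth (600,122 in the side half), and the lid stands on its plug at (455,200). Lower slightly and drop.

Request:
jog_arm(plan=[{"x": 1, "y": -0.5, "z": 20, "wx": 0, "wy": 0, "wz": 0, "claw": 5}, {"x": 1, "y": -0.5, "z": 40, "wx": 0, "wy": 0, "wz": 0, "claw": 5}, {"x": 1, "y": -0.5, "z": 40, "wx": 0, "wy": 0, "wz": 0, "claw": 5}, {"x": 1, "y": -0.5, "z": 40, "wx": 0, "wy": 0, "wz": 0, "claw": 38}, {"x": 1, "y": -0.5, "z": 40, "wx": 0, "wy": 0, "wz": 0, "claw": 38}, {"x": 1, "y": -0.5, "z": 40, "wx": 0, "wy": 0, "wz": 0, "claw": 38}, {"x": 1, "y": -0.5, "z": 20, "wx": 0, "wy": 0, "wz": 0, "claw": 38}, {"x": 1, "y": -0.5, "z": -20, "wx": 0, "wy": 0, "wz": 0, "claw": 36}, {"x": 1, "y": -0.5, "z": -20, "wx": 0, "wy": 0, "wz": 0, "claw": 36}])

```text
t: 18.82
eef_pos: [549.7, 218.7, 247.6]
tool_rot: [-0.003, 0.999, 0.044, 0.001]
ft_force: [-0.2, -0.1, -0.6]
gripper_width: 0.363
grasp_force: 0.0
```

Run:
```python
from h import *
domgo([586.5,-261.4,51.0],12.8,140,1.5)
```

```text
t 18.82 tcp [549.7 218.7 247.6] y [ 0.088 -0.996 -0.005] z [ 0.002  0.006 -1.   ] F [-0.2 -0.1 -0.6] w 0.363
shift [-49.3 472.5  61.1] turn [-4.  18.  -2.6]
```

Request:
jog_arm(plan=[{"x": -6, "y": 60, "z": 0, "wx": 0, "wy": 0, "wz": 0, "claw": 36}, {"x": -12, "y": 120, "z": 0, "wx": 0, "wy": 0, "wz": 0, "claw": 36}, {"x": -18, "y": 180, "z": 0, "wx": 0, "wy": 0, "wz": 0, "claw": 36}, {"x": -24, "y": 240, "z": 0, "wx": 0, "wy": 0, "wz": 0, "claw": 36}, {"x": -32, "y": 300, "z": 0, "wx": -1, "wy": 5, "wz": 0, "claw": 36}, {"x": -40, "y": 360, "z": 10, "wx": -3, "wy": 12, "wz": -2, "claw": 36}, {"x": -49, "y": 420, "z": 30, "wx": -4, "wy": 18, "wz": -2.6, "claw": 36}, {"x": -49, "y": 472, "z": 61, "wx": -4, "wy": 18, "wz": -2.6, "claw": 36}, {"x": -49, "y": 472, "z": 61, "wx": -4, "wy": 18, "wz": -2.6, "claw": 36}, {"x": -49, "y": 472, "z": 61, "wx": -4, "wy": 18, "wz": -2.6, "claw": 36}, {"x": -49, "y": 472, "z": 61, "wx": -4, "wy": 18, "wz": -2.6, "claw": 36}])

```text
t: 20.2
eef_pos: [540.1, -255.1, 180.1]
tool_rot: [0.026, 0.985, 0.067, 0.154]
ft_force: [0.3, -0.6, 0.5]
gripper_width: 0.359
grasp_force: 0.0
```

Run:
```python
from h import *
domgo([586.5,-261.4,51.0],12.8,64,1.5)
for a,c,b in dark("side",(308,265,36,35)): print(a,c.round(1))
```

```text
t 20.2 tcp [ 540.1 -255.1  180.1] y [ 0.124 -0.99   0.072] z [ 0.308 -0.031 -0.951] F [ 0.3 -0.6  0.5] w 0.359
shift [ 3.8  1.2 73.2] turn [0.1 0.5 0.1]
357.5 [340.4 268.8]
```

Request:
jog_arm(plan=[{"x": 3.5, "y": 1, "z": 25, "wx": 0, "wy": 0.5, "wz": 0, "claw": 36}, {"x": 3.5, "y": 1, "z": 45, "wx": 0, "wy": 0.5, "wz": 0, "claw": 36}, {"x": 3.5, "y": 1, "z": 60, "wx": 0, "wy": 0.5, "wz": 0, "claw": 36}, {"x": 3.5, "y": 1, "z": 68, "wx": 0, "wy": 0.5, "wz": 0, "claw": 36}, {"x": 3.5, "y": 1, "z": 71, "wx": 0, "wy": 0.5, "wz": 0, "claw": 36}, {"x": 3.5, "y": 1, "z": 71, "wx": 0, "wy": 0.5, "wz": 0, "claw": 36}])

```text
t: 21.0
eef_pos: [564.9, -258.9, 112.8]
tool_rot: [0.026, 0.985, 0.066, 0.158]
ft_force: [0.2, -0.3, -0.6]
gripper_width: 0.363
grasp_force: 0.0
```

Request:
jog_arm(plan=[{"x": 0, "y": 0, "z": 2, "wx": 0, "wy": 0, "wz": 0, "claw": 36}, {"x": 0, "y": 0, "z": 2, "wx": 0, "wy": 0, "wz": 0, "claw": 20}, {"x": 0, "y": 0, "z": 2, "wx": 0, "wy": 0, "wz": 0, "claw": 5}, {"x": 0, "y": 0, "z": 2, "wx": 0, "wy": 0, "wz": 0, "claw": 5}, {"x": 0, "y": 0, "z": 2, "wx": 0, "wy": 0, "wz": 0, "claw": 5}])

```text
t: 21.62
eef_pos: [565.6, -259.2, 111.2]
tool_rot: [0.026, 0.985, 0.066, 0.158]
ft_force: [-2.0, -0.4, 5.0]
gripper_width: 0.237
grasp_force: 60.0
```

Request:
jog_arm(plan=[{"x": 0, "y": 0, "z": -15, "wx": 0, "wy": 0, "wz": 0, "claw": 5}, {"x": 0, "y": 0, "z": -45, "wx": 0, "wy": 0, "wz": 0, "claw": 5}, {"x": 0, "y": 0, "z": -90, "wx": 0, "wy": 0, "wz": 0, "claw": 5}, {"x": 0, "y": 0, "z": -130, "wx": 0, "wy": 0, "wz": 0, "claw": 5}, {"x": 0, "y": 0, "z": -130, "wx": 0, "wy": 0, "wz": 0, "claw": 5}])

```text
t: 22.25
eef_pos: [525.1, -256.0, 238.5]
tool_rot: [0.028, 0.984, 0.066, 0.161]
ft_force: [-0.2, 0.1, 0.2]
gripper_width: 0.236
grasp_force: 59.4
```

Run:
```python
from h import *
go([547.3,217.3,225],down(-85))
```

```text
t 22.25 tcp [ 525.1 -256.   238.5] y [ 0.121 -0.99   0.077] z [ 0.32  -0.035 -0.947] F [-0.2  0.1  0.2] w 0.236
shift [  82.5 -466.7    3.5] turn [  4.1 -18.4   2.7]
```

Request:
jog_arm(plan=[{"x": 8, "y": -58, "z": -5, "wx": 1, "wy": -5, "wz": 0, "claw": 5}, {"x": 18, "y": -116, "z": -5, "wx": 3, "wy": -12, "wz": 1, "claw": 5}, {"x": 28, "y": -174, "z": -5, "wx": 4.1, "wy": -18.4, "wz": 2.7, "claw": 5}, {"x": 40, "y": -232, "z": -5, "wx": 4.1, "wy": -18.4, "wz": 2.7, "claw": 5}, {"x": 50, "y": -290, "z": -5, "wx": 4.1, "wy": -18.4, "wz": 2.7, "claw": 5}, {"x": 60, "y": -348, "z": -5, "wx": 4.1, "wy": -18.4, "wz": 2.7, "claw": 5}, {"x": 72, "y": -406, "z": -2, "wx": 4.1, "wy": -18.4, "wz": 2.7, "claw": 5}, {"x": 82.5, "y": -466, "z": 3.5, "wx": 4.1, "wy": -18.4, "wz": 2.7, "claw": 5}, {"x": 82.5, "y": -466, "z": 3.5, "wx": 4.1, "wy": -18.4, "wz": 2.7, "claw": 5}, {"x": 82.5, "y": -466, "z": 3.5, "wx": 4.1, "wy": -18.4, "wz": 2.7, "claw": 5}, {"x": 82.5, "y": -466, "z": 3.5, "wx": 4.1, "wy": -18.4, "wz": 2.7, "claw": 5}])

```text
t: 23.62
eef_pos: [546.3, 216.4, 222.2]
tool_rot: [-0.003, 0.999, 0.043, -0.004]
ft_force: [-0.5, -0.1, -0.6]
gripper_width: 0.234
grasp_force: 59.4
```

Run:
```python
from h import *
go([547.3,217.3,181],down(-85))
```

```text
t 23.62 tcp [546.3 216.4 222.2] y [ 0.085 -0.996 -0.006] z [-0.008  0.005 -1.   ] F [-0.5 -0.1 -0.6] w 0.234
shift [ 1.4 -0.6 41.2] turn [-0.3  0.4 -0.1]
```

Request:
jog_arm(plan=[{"x": 1, "y": -0.5, "z": 20, "wx": 0, "wy": 0, "wz": 0, "claw": 5}, {"x": 1, "y": -0.5, "z": 41, "wx": 0, "wy": 0, "wz": 0, "claw": 5}, {"x": 1, "y": -0.5, "z": 41, "wx": 0, "wy": 0, "wz": 0, "claw": 5}, {"x": 1, "y": -0.5, "z": 41, "wx": 0, "wy": 0, "wz": 0, "claw": 38}, {"x": 1, "y": -0.5, "z": 41, "wx": 0, "wy": 0, "wz": 0, "claw": 38}, {"x": 1, "y": -0.5, "z": 41, "wx": 0, "wy": 0, "wz": 0, "claw": 38}, {"x": 1, "y": -0.5, "z": 10, "wx": 0, "wy": 0, "wz": 0, "claw": 38}, {"x": -20, "y": 55, "z": -20, "wx": 0, "wy": 0, "wz": 0, "claw": 45}, {"x": -40, "y": 115, "z": -30, "wx": 0, "wy": 0, "wz": 0, "claw": 45}, {"x": -60, "y": 175, "z": -30, "wx": 0, "wy": 0, "wz": -10, "claw": 45}, {"x": -60, "y": 235, "z": -30, "wx": 0, "wy": 0, "wz": -20, "claw": 45}, {"x": -60, "y": 235, "z": -30, "wx": 0, "wy": 0, "wz": -20, "claw": 45}])

```text
t: 25.12
eef_pos: [507.3, -24.7, 252.6]
tool_rot: [-0.003, 0.977, 0.215, -0.002]
ft_force: [0.0, -0.3, 0.8]
gripper_width: 0.448
grasp_force: 0.0
```

Run:
```python
from h import *
B,_=binrot(TH);r=HINGE+[2,-2,0]+B@np.array([-52.5,0,58.]);print("rim",r)
M=binrot(TH)[1]@R.from_euler('z',-90,degrees=True).as_matrix()
print(M.round(2)); go(r+85*B[:,2],M)
cv2.imwrite("pics/g.png",np.hstack([cv2.resize(manip.snapshot(n)[v:v+110,u:u+100],None,fx=4,fy=4,interpolation=cv2.INTER_CUBIC) for n,u,v in(("top",140,160),("side",150,120))]))
```

```text
rim [ 532.08096736 -117.37072909   72.33649753]
[[ 0.09  0.94  0.32]
 [ 1.   -0.09 -0.03]
 [ 0.    0.32 -0.95]]
t 25.12 tcp [507.3 -24.7 252.6] y [ 0.421 -0.907 -0.006] z [-0.005  0.005 -1.   ] F [ 0.  -0.3  0.8] w 0.448
shift [-39.6  81.6  99.2] turn [-17.2   9.6 -59.5]
```

View pics/g.png

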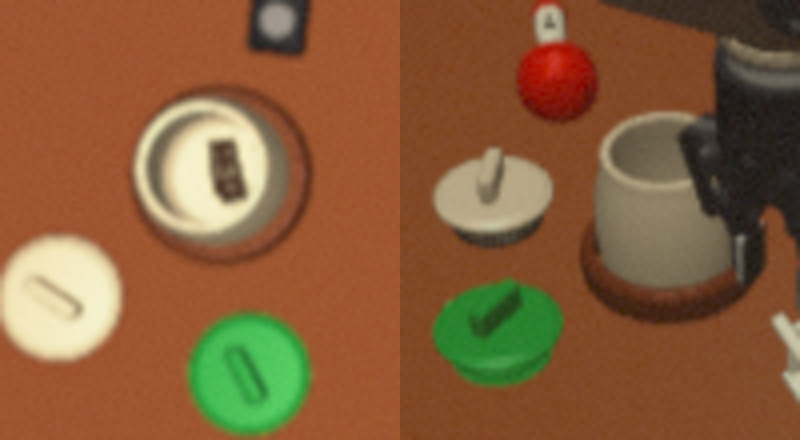

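The top view shows both dominoes inside the jar at (228,170) and the lid on the shelf at (62,298). Step 5 is met. Next I'll close the bin by pinching the rim at the same pose as before.

Run:
```python
from h import *
B,_=binrot(TH);M=binrot(TH)[1]@R.from_euler('z',-90,degrees=True).as_matrix()
go(np.array([517.5,-115.2,123.6])+60*B[:,2],M)
print(atz("top",190.5-.4,201.75-.4,115))
```

```text
t 25.23 tcp [507.4 -23.6 252.3] y [ 0.42  -0.908 -0.007] z [-0.006  0.005 -1.   ] F [-0.7  0.5 -0.2] w 0.453
shift [-45.6  78.4  71.4] turn [-17.2   9.6 -59.5]
[547.93036231 219.44656212 115.        ]
```

Request:
jog_arm(plan=[{"x": -15, "y": 30, "z": 0, "wx": -2.9, "wy": 1.6, "wz": -10, "claw": 45}, {"x": -30, "y": 60, "z": 10, "wx": -5.7, "wy": 3.2, "wz": -19.8, "claw": 45}, {"x": -45, "y": 78, "z": 30, "wx": -8.6, "wy": 4.8, "wz": -29.7, "claw": 45}, {"x": -45.5, "y": 78.5, "z": 50, "wx": -11.5, "wy": 6.4, "wz": -39.7, "claw": 45}, {"x": -45.5, "y": 78.5, "z": 71, "wx": -14.3, "wy": 8, "wz": -49.6, "claw": 45}, {"x": -45.5, "y": 78.5, "z": 71, "wx": -17.2, "wy": 9.6, "wz": -59.5, "claw": 45}, {"x": -45.5, "y": 78.5, "z": 71, "wx": -17.2, "wy": 9.6, "wz": -59.5, "claw": 45}, {"x": -45.5, "y": 78.5, "z": 71, "wx": -17.2, "wy": 9.6, "wz": -59.5, "claw": 45}, {"x": -45.5, "y": 78.5, "z": 71, "wx": -17.2, "wy": 9.6, "wz": -59.5, "claw": 45}])

```text
t: 26.35
eef_pos: [499.2, -111.7, 180.8]
tool_rot: [0.118, 0.728, 0.667, 0.108]
ft_force: [0.5, -0.0, -0.3]
gripper_width: 0.453
grasp_force: 0.0
```

Run:
```python
from h import *
B,_=binrot(TH);M=binrot(TH)[1]@R.from_euler('z',-90,degrees=True).as_matrix()
go(np.array([517.5,-115.2,123.6])+1*B[:,2],M)
```

```text
t 26.35 tcp [ 499.2 -111.7  180.8] y [ 0.945 -0.083  0.316] z [ 0.315 -0.028 -0.949] F [ 0.5 -0.  -0.3] w 0.453
shift [-1.9 -0.5 59.1] turn [-0.1 -0.   0.1]
```

Request:
jog_arm(plan=[{"x": -2, "y": 0, "z": 25, "wx": 0, "wy": 0, "wz": 0, "claw": 45}, {"x": -2, "y": 0, "z": 48, "wx": 0, "wy": 0, "wz": 0, "claw": 45}, {"x": -2, "y": 0, "z": 58, "wx": 0, "wy": 0, "wz": 0, "claw": 45}, {"x": -2, "y": 0, "z": 58, "wx": 0, "wy": 0, "wz": 0, "claw": 25}, {"x": -2, "y": 0, "z": 58, "wx": 0, "wy": 0, "wz": 0, "claw": 0}, {"x": -2, "y": 0, "z": 58, "wx": 0, "wy": 0, "wz": 0, "claw": 0}, {"x": -2, "y": 0, "z": 58, "wx": 0, "wy": 0, "wz": 0, "claw": 0}, {"x": -2, "y": 0, "z": 58, "wx": 0, "wy": 0, "wz": 0, "claw": 0}])

```text
t: 27.35
eef_pos: [517.3, -115.6, 125.9]
tool_rot: [0.119, 0.728, 0.667, 0.109]
ft_force: [4.8, 2.0, 0.1]
gripper_width: 0.098
grasp_force: 59.2
```

Request:
jog_arm(plan=[{"x": 0, "y": 4.5, "z": -2, "wx": 2.3, "wy": 0, "wz": 0, "claw": 0}, {"x": 0, "y": 9, "z": -3.9, "wx": 4.6, "wy": 0, "wz": 0, "claw": 0}, {"x": 0, "y": 13.6, "z": -5.5, "wx": 6.9, "wy": 0, "wz": 0, "claw": 0}, {"x": 0, "y": 18.3, "z": -7, "wx": 9.2, "wy": 0, "wz": 0, "claw": 0}, {"x": 0, "y": 23, "z": -8.2, "wx": 11.5, "wy": 0, "wz": 0, "claw": 0}, {"x": 0, "y": 27.9, "z": -9.4, "wx": 13.9, "wy": 0, "wz": 0, "claw": 0}, {"x": 0, "y": 33, "z": -10.3, "wx": 16.3, "wy": 0, "wz": 0, "claw": 0}, {"x": 0, "y": 37.8, "z": -11, "wx": 18.6, "wy": 0, "wz": 0, "claw": 0}, {"x": 0, "y": 38.8, "z": -11.1, "wx": 19, "wy": 0, "wz": 0, "claw": 0}, {"x": 0, "y": 38.8, "z": -11.1, "wx": 19, "wy": 0, "wz": 0, "claw": 0}])

```text
t: 28.6
eef_pos: [550.0, -118.6, 146.9]
tool_rot: [-0.003, 0.737, 0.675, -0.003]
ft_force: [6.4, -2.2, -10.3]
gripper_width: 0.099
grasp_force: 61.1
```

Request:
jog_arm(plan=[{"x": 0, "y": 0, "z": 0, "wx": 0, "wy": 0, "wz": 0, "claw": 30}, {"x": 0, "y": 0, "z": 0, "wx": 0, "wy": 0, "wz": 0, "claw": 30}, {"x": 0, "y": 0, "z": 0, "wx": 0, "wy": 0, "wz": 0, "claw": 30}, {"x": 0, "y": 0, "z": -25, "wx": 0, "wy": 0, "wz": 0, "claw": 30}, {"x": 0, "y": 0, "z": -60, "wx": 0, "wy": 0, "wz": 0, "claw": 30}, {"x": 0, "y": 0, "z": -120, "wx": 0, "wy": 0, "wz": 0, "claw": 40}, {"x": 60, "y": -50, "z": -130, "wx": 0, "wy": 0, "wz": 5, "claw": 50}, {"x": 120, "y": -80, "z": -130, "wx": 0, "wy": 0, "wz": 10, "claw": 50}, {"x": 120, "y": -80, "z": -130, "wx": 0, "wy": 0, "wz": 10, "claw": 50}])

```text
t: 29.72
eef_pos: [480.5, 10.1, 279.3]
tool_rot: [-0.004, 0.792, 0.61, -0.004]
ft_force: [0.3, -1.4, -0.2]
gripper_width: 0.503
grasp_force: 0.0
```

Run:
```python
from h import *
go([450,340,200],down(-34))
a=cv2.resize(manip.snapshot("side")[140:320,150:370],None,fx=2,fy=2,interpolation=cv2.INTER_CUBIC)
b=cv2.resize(manip.snapshot("top")[190:280,110:190],(320,360),interpolation=cv2.INTER_CUBIC)
cv2.imwrite("pics/h.png",np.hstack([b,a]))
```

```text
t 29.73 tcp [480.5  10.1 279.3] y [ 0.967 -0.256 -0.01 ] z [-0.01   0.001 -1.   ] F [ 0.3 -1.4 -0.2] w 0.503
shift [ 311.2 -113.2   80. ] turn [-0.6  0.2 19.2]
```

View pics/h.png

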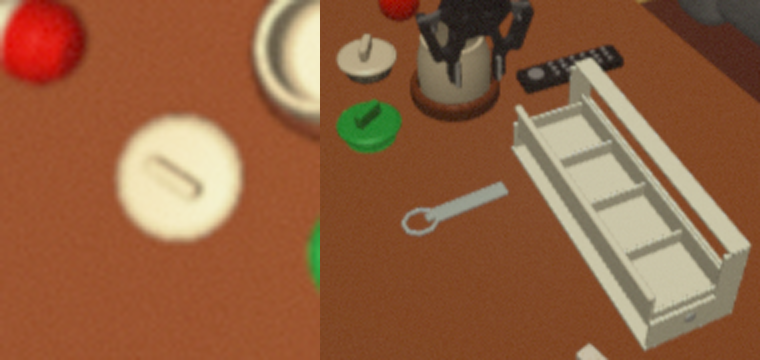

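Run:
```python
from h import *
im=manip.snapshot("top")[200:265,125:180];im=cv2.resize(im,None,fx=4,fy=4,interpolation=cv2.INTER_CUBIC)
m=(im[...,1]>110).astype(np.uint8);c=max(cv2.findContours(m,0,1)[0],key=cv2.contourArea)
(x,y),r=cv2.minEnclosingCircle(c);e=cv2.fitEllipse(c);print(r/4,e[1])
cx,cy=(np.array(e[0])+.5)/4-.5+[125,200];print("lid centre px",cx,cy,atz("top",cx,cy,30))
f=lambda X,Y:atz("top",(X+.5)/4-.5+110,(Y+.5)/4-.5+190,58)
a,b=f(148,162),f(198,192);print(a,b,(a+b)/2,np.degrees(np.arctan2(*(a-b)[[1,0]])))
```

```text
16.43457794189453 (127.45668029785156, 129.96189880371094)
lid centre px 154.32730674743652 234.02963256835938 [452.8944264  342.13178297  30.        ]
[465.00094447 358.66211767  58.        ] [442.43261578 320.68612875  58.        ] [453.71678013 339.67412321  58.        ] 59.27787782964319
```

The bin is shut and empty. The lid stands at about (452.5,341) with its bar at ~57–59°, undisturbed. Go above it.

Request:
jog_arm(plan=[{"x": 55, "y": -20, "z": 0, "wx": 0, "wy": 0, "wz": 6, "claw": 45}, {"x": 110, "y": -40, "z": 0, "wx": 0, "wy": 0, "wz": 12, "claw": 45}, {"x": 165, "y": -60, "z": 0, "wx": -0.6, "wy": 0, "wz": 19, "claw": 45}, {"x": 220, "y": -80, "z": 0, "wx": -0.6, "wy": 0, "wz": 19, "claw": 45}, {"x": 270, "y": -100, "z": 10, "wx": -0.6, "wy": 0, "wz": 19, "claw": 45}, {"x": 311, "y": -113, "z": 60, "wx": -0.6, "wy": 0.2, "wz": 19, "claw": 45}, {"x": 311, "y": -113, "z": 90, "wx": -0.6, "wy": 0.2, "wz": 19, "claw": 45}, {"x": 311, "y": -113, "z": 90, "wx": -0.6, "wy": 0.2, "wz": 19, "claw": 45}, {"x": 311, "y": -113, "z": 90, "wx": -0.6, "wy": 0.2, "wz": 19, "claw": 45}, {"x": 311, "y": -113, "z": 90, "wx": -0.6, "wy": 0.2, "wz": 19, "claw": 45}])

```text
t: 31.12
eef_pos: [454.1, 337.5, 191.7]
tool_rot: [0.0, 0.883, 0.469, 0.002]
ft_force: [0.3, -0.0, -0.4]
gripper_width: 0.453
grasp_force: 0.0
```

Run:
```python
from h import *
go([452.3,340.6,113],down(-33))
cv2.imwrite("pics/i.png",cv2.resize(manip.snapshot("side")[120:215,130:240],None,fx=5,fy=5,interpolation=cv2.INTER_CUBIC))
```

```text
t 31.12 tcp [454.1 337.5 191.7] y [ 0.828 -0.56   0.002] z [ 0.004  0.002 -1.   ] F [ 0.3 -0.  -0.4] w 0.453
shift [ 1.3 -3.4 78.7] turn [ 0.1 -0.2 -1.1]
```

View pics/i.png

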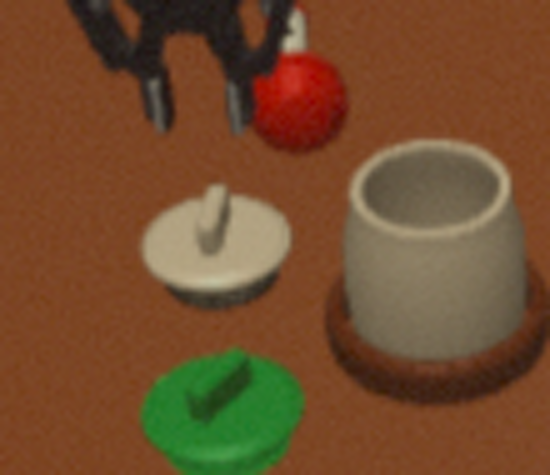

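The fingers hang over the lid's bar (215,220), with the lid unmoved. Descend and grip.

Request:
jog_arm(plan=[{"x": 1.3, "y": -3.4, "z": 30, "wx": 0, "wy": 0, "wz": -1, "claw": 45}, {"x": 1.3, "y": -3.4, "z": 55, "wx": 0, "wy": 0, "wz": -1, "claw": 45}, {"x": 1.3, "y": -3.4, "z": 70, "wx": 0, "wy": 0, "wz": -1, "claw": 45}, {"x": 1.3, "y": -3.4, "z": 78.5, "wx": 0, "wy": 0, "wz": -1, "claw": 45}, {"x": 1.3, "y": -3.4, "z": 78.5, "wx": 0, "wy": 0, "wz": -1, "claw": 25}, {"x": 1.3, "y": -3.4, "z": 78.5, "wx": 0, "wy": 0, "wz": -1, "claw": 0}, {"x": 1.3, "y": -3.4, "z": 78.5, "wx": 0, "wy": 0, "wz": -1, "claw": 0}, {"x": 1.3, "y": -3.4, "z": 78.5, "wx": 0, "wy": 0, "wz": -1, "claw": 0}, {"x": 1.3, "y": -3.4, "z": 78.5, "wx": 0, "wy": 0, "wz": -1, "claw": 0}])

```text
t: 32.3
eef_pos: [450.9, 340.9, 111.8]
tool_rot: [0.0, 0.879, 0.477, 0.001]
ft_force: [0.1, -1.3, 2.1]
gripper_width: 0.148
grasp_force: 61.2
```

Request:
jog_arm(plan=[{"x": 0, "y": 0, "z": -30, "wx": 0, "wy": 0, "wz": 0, "claw": 0}, {"x": 0, "y": 0, "z": -80, "wx": 0, "wy": 0, "wz": 0, "claw": 0}, {"x": 0, "y": 0, "z": -130, "wx": 0, "wy": 0, "wz": 0, "claw": 0}, {"x": 0, "y": 0, "z": -155, "wx": 0, "wy": 0, "wz": 0, "claw": 0}, {"x": 0, "y": 0, "z": -155, "wx": 0, "wy": 0, "wz": 0, "claw": 0}])

```text
t: 32.92
eef_pos: [450.9, 341.2, 268.1]
tool_rot: [0.0, 0.879, 0.477, 0.002]
ft_force: [-0.5, 0.5, -1.2]
gripper_width: 0.149
grasp_force: 60.6
```

Run:
```python
from h import *
go([548,217.3,262],down(-33))
```

```text
t 32.92 tcp [450.9 341.2 268.1] y [ 0.839 -0.544  0.002] z [ 0.004  0.002 -1.   ] F [-0.5  0.5 -1.2] w 0.149
shift [-51.1 148.9   6.2] turn [ 0.1 -0.2  0. ]
```

Request:
jog_arm(plan=[{"x": -17, "y": 50, "z": 0, "wx": 0, "wy": 0, "wz": 0, "claw": 0}, {"x": -34, "y": 100, "z": 0, "wx": 0, "wy": 0, "wz": 0, "claw": 0}, {"x": -51, "y": 149, "z": 3, "wx": 0, "wy": -0.2, "wz": 0, "claw": 0}, {"x": -51, "y": 149, "z": 6, "wx": 0, "wy": -0.2, "wz": 0, "claw": 0}, {"x": -51, "y": 149, "z": 6, "wx": 0, "wy": -0.2, "wz": 0, "claw": 0}, {"x": -51, "y": 149, "z": 6, "wx": 0, "wy": -0.2, "wz": 0, "claw": 0}])

```text
t: 33.67
eef_pos: [546.4, 217.7, 258.8]
tool_rot: [0.0, 0.878, 0.478, -0.002]
ft_force: [-0.0, 0.1, -1.7]
gripper_width: 0.148
grasp_force: 60.6
```

Run:
```python
from h import *
go([548,217.3,224],down(-33))
cv2.imwrite("pics/j.png",cv2.resize(manip.snapshot("side")[100:215,150:270],None,fx=5,fy=5,interpolation=cv2.INTER_CUBIC))
```

```text
t 33.67 tcp [546.4 217.7 258.8] y [ 0.84  -0.543 -0.001] z [-0.004 -0.003 -1.   ] F [-0.   0.1 -1.7] w 0.148
shift [ 0.7  1.6 34.8] turn [-0.1  0.3  0.1]
```

View pics/j.png

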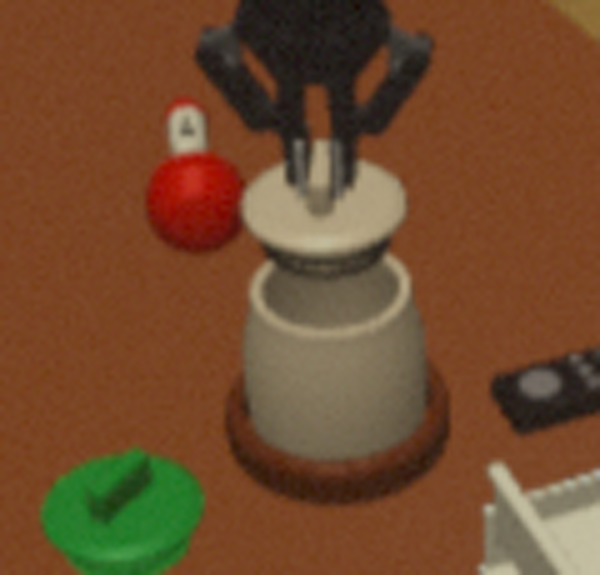

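The lid hangs level over the mouth (lid centre (324,205), mouth (330,292)). Lower it.

Request:
jog_arm(plan=[{"x": 0.7, "y": 1.6, "z": 15, "wx": 0, "wy": 0.2, "wz": 0, "claw": 0}, {"x": 0.7, "y": 1.6, "z": 26, "wx": 0, "wy": 0.2, "wz": 0, "claw": 0}, {"x": 0.7, "y": 1.6, "z": 34, "wx": 0, "wy": 0.2, "wz": 0, "claw": 0}, {"x": 0.7, "y": 1.6, "z": 34, "wx": 0, "wy": 0.2, "wz": 0, "claw": 0}])

```text
t: 34.22
eef_pos: [548.6, 216.3, 224.6]
tool_rot: [-0.0, 0.879, 0.477, -0.001]
ft_force: [0.4, -0.3, -1.6]
gripper_width: 0.147
grasp_force: 60.6
```

Request:
jog_arm(plan=[{"x": 0, "y": 0, "z": 6, "wx": 0, "wy": 0, "wz": 0, "claw": 0}, {"x": 0, "y": 0, "z": 12, "wx": 0, "wy": 0, "wz": 0, "claw": 0}, {"x": 0, "y": 0, "z": 17, "wx": 0, "wy": 0, "wz": 0, "claw": 0}, {"x": 0, "y": 0, "z": 21, "wx": 0, "wy": 0, "wz": 0, "claw": 0}, {"x": 0, "y": 0, "z": 23, "wx": 0, "wy": 0, "wz": 0, "claw": 0}, {"x": 0, "y": 0, "z": 23, "wx": 0, "wy": 0, "wz": 0, "claw": 0}])

```text
t: 34.98
eef_pos: [549.1, 216.1, 202.0]
tool_rot: [0.0, 0.879, 0.477, -0.0]
ft_force: [-0.3, 0.4, -3.9]
gripper_width: 0.143
grasp_force: 60.3
```

Request:
jog_arm(plan=[{"x": 0, "y": 0, "z": 2, "wx": 0, "wy": 0, "wz": 0, "claw": 0}, {"x": 0, "y": 0, "z": 3, "wx": 0, "wy": 0, "wz": 0, "claw": 0}, {"x": 0, "y": 0, "z": 3, "wx": 0, "wy": 0, "wz": 0, "claw": 0}])

```text
t: 35.35
eef_pos: [549.5, 216.2, 201.4]
tool_rot: [0.0, 0.879, 0.477, 0.0]
ft_force: [-2.6, -1.4, 5.2]
gripper_width: 0.15
grasp_force: 61.5
```

Request:
jog_arm(plan=[{"x": 0, "y": 0, "z": 3, "wx": 0, "wy": 0, "wz": 0, "claw": 0}, {"x": 0, "y": 0, "z": 5, "wx": 0, "wy": 0, "wz": 0, "claw": 0}, {"x": 0, "y": 0, "z": 5, "wx": 0, "wy": 0, "wz": 0, "claw": 0}])

```text
t: 35.72
eef_pos: [549.8, 216.3, 201.0]
tool_rot: [0.001, 0.879, 0.478, -0.0]
ft_force: [-12.6, -4.1, 21.9]
gripper_width: 0.151
grasp_force: 63.9
```

Firmly seated: 22 N with no travel. Relax, release, retreat.

Request:
jog_arm(plan=[{"x": 0, "y": 0, "z": -5, "wx": 0, "wy": 0, "wz": 0, "claw": 0}, {"x": 0, "y": 0, "z": -6, "wx": 0, "wy": 0, "wz": 0, "claw": 45}, {"x": 0, "y": 0, "z": -6, "wx": 0, "wy": 0, "wz": 0, "claw": 45}, {"x": 0, "y": 0, "z": -6, "wx": 0, "wy": 0, "wz": 0, "claw": 45}, {"x": 0, "y": 0, "z": -25, "wx": 0, "wy": 0, "wz": 0, "claw": 45}, {"x": 0, "y": 0, "z": -80, "wx": 0, "wy": 0, "wz": 0, "claw": 45}, {"x": -50, "y": -60, "z": -130, "wx": 0, "wy": 0, "wz": 0, "claw": 45}, {"x": 30, "y": -120, "z": -130, "wx": 0, "wy": 0, "wz": 0, "claw": 45}, {"x": 90, "y": -180, "z": -130, "wx": 0, "wy": 0, "wz": 0, "claw": 45}, {"x": 100, "y": -220, "z": -130, "wx": 0, "wy": 0, "wz": 0, "claw": 45}, {"x": 100, "y": -220, "z": -130, "wx": 0, "wy": 0, "wz": 0, "claw": 45}, {"x": 100, "y": -220, "z": -130, "wx": 0, "wy": 0, "wz": 0, "claw": 45}])

```text
t: 37.22
eef_pos: [417.8, 422.3, 326.5]
tool_rot: [-0.0, 0.878, 0.479, 0.001]
ft_force: [-0.1, -0.6, -0.0]
gripper_width: 0.449
grasp_force: 0.0
```

Run:
```python
from h import *
print(manip.observe()["eef_pos"])
a=cv2.resize(manip.snapshot("side")[120:310,160:360],None,fx=2.4,fy=2.4,interpolation=cv2.INTER_CUBIC)
b=cv2.resize(manip.snapshot("top")[165:279,150:226],None,fx=4,fy=4,interpolation=cv2.INTER_CUBIC)
cv2.imwrite("pics/k.png",np.hstack([a,b]))
```

```text
[417.81790705 422.2661733  326.47063044]
```

View pics/k.png

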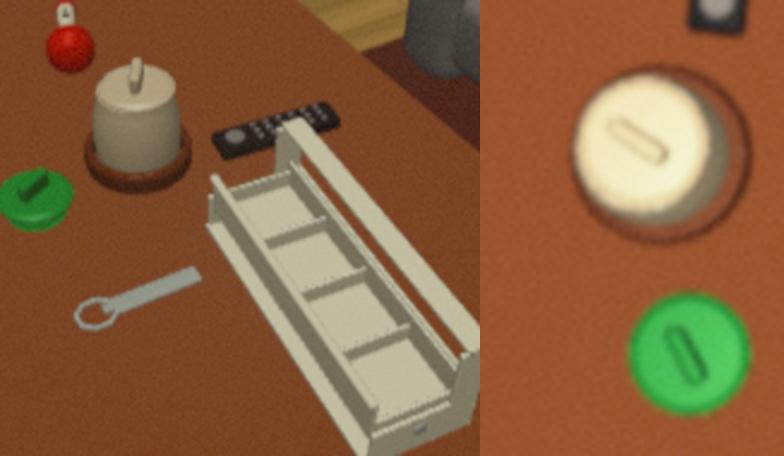

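The lid is home and level with no visible gap (side (137,88)), and the bin looks shut. I'll compare both against the opening picture before handing in.

Run:
```python
from h import *
for n,boxes in(("side",{"bin rim":(235,185,80,110),"lid":(195,140,45,35)}),("top",{"bin":(240,190,130,22)})):
    A=cv2.imread(f"pics/{n}0.png",0).astype(np.float32);Bm=cv2.cvtColor(manip.snapshot(n),cv2.COLOR_BGR2GRAY).astype(np.float32)
    for k,(u,v,w,h) in boxes.items():
        a,b=A[v:v+h,u:u+w],Bm[v:v+h,u:u+w];print(n,k,cv2.phaseCorrelate(a,b,cv2.createHanningWindow((w,h),cv2.CV_32F)),np.abs(a-b).mean())
```

```text
side bin rim ((-0.06708314640832924, -0.14191228036141013), 0.503943692445755) 3.9652274
side lid ((1.6283425180454039, 0.019402699981561966), 0.9366681569888268) 4.4228573
top bin ((0.7875932393793619, 0.15540234679590448), 0.5729259220170386) 4.533217
```

Run:
```python
from h import *
def pk(n,im,u,v,w,h,lo):
    g=cv2.resize(im[v:v+h,u:u+w],None,fx=4,fy=4,interpolation=cv2.INTER_CUBIC)
    m=((g[...,1]>lo)).astype(np.uint8);c=max(cv2.findContours(m,0,1)[0],key=cv2.contourArea);e=cv2.fitEllipse(c)
    return (np.array(e[0])/4).round(2),(np.array(e[1])/4).round(1)
for im in(cv2.imread("pics/top0.png"),manip.snapshot("top")): print(pk("top",im,165,175,60,60,150))
a=cv2.imread("pics/side0.png");b=manip.snapshot("side")
for (u,v,w,h) in((199,150,40,20),(195,165,45,35),(205,143,25,16)):
    f=lambda i:cv2.cvtColor(i[v:v+h,u:u+w],cv2.COLOR_BGR2GRAY).astype(np.float32)
    print(cv2.phaseCorrelate(f(a),f(b)))
cv2.imwrite("pics/l.png",np.hstack([cv2.resize(i[135:205,190:245],None,fx=7,fy=7,interpolation=cv2.INTER_CUBIC) for i in(a,b)]))
```

```text
(array([25.23, 26.77]), array([32.4, 32.8]))
(array([25.6 , 26.38]), array([32.6, 34. ]))
((0.8398874939183152, 0.09084988641886937), 0.853316907286644)
((0.5903913568419838, 0.061358564278052086), 0.9710979739824931)
((1.3025486698709532, 0.09880357871603263), 0.8855973708629609)
```

View pics/l.png

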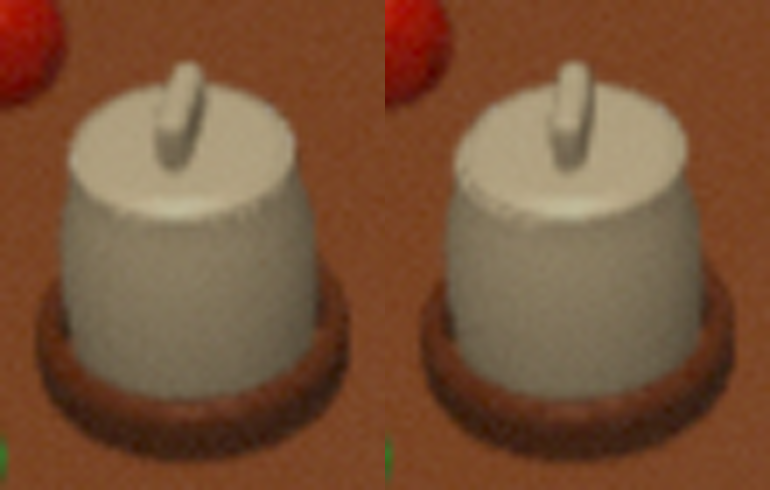

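The lid is seated at the same height as at the start, about 1–2 mm from its original centre and well within the 6 mm allowed. The bin is shut.

```bash
python3 -c "
from workcell import manip
print(manip.sign_off())"
```

```text
the job is handed in; nothing more can be done
None
```

The job is handed in, though no verdict came back: both dominoes are in the jar, the lid is pressed home, the bin is shut and I saw no bystander moved; I viewed 16 pictures, two over the limit of 14.

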